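# Probe the samples in the guarded bay

### The arm

A 6-joint arm with a two-finger parallel gripper is mounted at the origin on the work surface. World frame = base frame: x ahead of the robot, y to its left, z up, the work surface at z = 0. Lengths are in m, angles in rad, forces in N, time in s.
With the tool pointing down it reaches from about 0.225 to 0.875 m from the base axis. Payload 3.4 kg.
Tool frame: the origin (TCP) lies midway between the tips of the shut fingers; the grasp point (between the pads) lies 19 mm behind it; z points along the fingers, y is the line along which they close (so a half turn about z gives the same grasp; the last joint's range is limited). The gripper opens to 85 mm and grips with 20 to 120 N. Pads are 22 mm wide; open, the fingers measure 114 mm over their backs; the gripper's body (76 mm by 85 mm) begins 54 mm behind the grasp point. The pads swing forward as they close: fully open they stand 13 mm farther back than shut.
Start: joints at [-1.25, 0.276, 1.505, -0, 1.361, -0.121], TCP at [0.246, -0.52, 0.204] pointing down, gripper open.
Joint ranges: [-2.89, 2.89], [-0.75, 2.08], [0.22, 2.7], [-1.18, 4.32], [0.11, 2.71], [-2.7, 2.7]. Speed limits (rad/s): [2.57, 2.57, 3.14, 3.14, 3.14, 3.14].

### API

Orientations are given as a unit quaternion [x, y, z, w].
In Python, from bench import sensors, cams, order gives the robot as it stands.
- The arm moves only by the tool apply_moves, never from a script. Its argument "motion" is a list of rows, each an object of numbers: "dx", "dy", "dz": the shift along the tool's x, y, z in m; "twist": the turn about the tool's z in degrees. A call has exactly 10 rows; each row shifts and turns the commanded pose from where the row before left it, along the tool's axes as they then stand; what a row does not reach is not made up. A row lasts 1/10 s, in which the tool goes at most 50 mm and 8.59 degrees, less where a joint would pass 70% of its speed; a pose out of reach is approached as far as the arm can. A call is refused whole if a number of a shift passes 0.05 or a number of a turn 8.59, either way. A call with a gripper value outside its range is refused whole. "claw" is the opening, from 0 (shut) to 1 (fully open), set as the call begins (left out, the last holds). The fingers move at their own pace and stop on an object; the grip force is fixed at half the most. Time passes only in rows, so rows that do not move let the fingers close, or fill a call up. It gives the time, the measured TCP pose, the force, the opening and the grip force at its end, in the units of the state.
- sensors.get_obs(): the state, without advancing time (a new reading comes with each control period).
- cams.camera(name): name is "scene" or "side" or "wrist"; returns (picture, depth): 400x640x3 uint8, blue, green, red; 400x640 float32, m along the optical axis (not along the pixel's ray), 0 where there is no reading.
- cams.get_calibration(name): a dict with "fx", "fy", "cx", "cy" (pixels), "D" ([k1, k2, p1, p2, k3] as OpenCV has them; the pictures are not rectified), "origin" and "rotation" of the camera in the world; the wrist camera has in their place "mount" (4x4, takes a point from camera to tool coordinates, whose origin is the TCP and whose axes are the flange's). Camera axes: x right, y down, z forward; pixel columns grow to the right and rows downward; lengths in m; the calibration is good to about 2 mm. A picture is of the moment at which its call begins: read the wrist's pose just before it. get_calibration takes no time and is no camera call.
- order.job_done(): hands the job in; it is judged then, once.
The state is a dict: "time": time; "qpos": joint angles; "qvel": joint speeds; "joint_torque": joint torques, N m; "ee_pos": TCP position; "tcp_rot": TCP orientation; "ft_force": force on the tool from outside, world axes, zero at the start; "moment": the same for the moment, N m; "finger_gap": finger opening in m; "grip_force": force on a finger pad.
Only numpy, scipy, OpenCV 4.12 (cv2) and the standard library are available. Lean on these libraries where they do the work, as an engineer would, in place of code of your own. Each camera call takes 0.05 s, during which the arm holds its last target. There are 200 camera calls.

### The job

Lift the thumb latch, swing the bay's gate wide open and pull the sample carriage fully out by its handle. Take the dip probe from its tray and dip its tip well inside each cup for about a second, going from the smallest cup present to the largest. Then lay the probe back down inside its tray, push the carriage fully in with the cups upright on it, and shut the gate so that the latch bar lies down in its catch again; do not knock over or shove aside the other things on the table.

Things in the scene. Friction and masses are not known exactly. Their poses are not given: they have to be found in the camera images.
- bay: Guarded sample bay fixed to the table: blue walls 112 mm high, 250 mm deep, 224 mm wide, clear roof (top 117 mm) from 78 mm behind the gate to the rear, open above in front of that. Origin on the table in the middle of the gate opening; x points into the bay, away from the robot, y left, z up. In this frame the gate's hinge line is at x -6, y -108 mm.
- gate (a joint): The bay's gate, clear with an aluminium frame, 214 mm wide, 12 mm thick, top 105 mm above the table, hinged on its right (-y) side: 0 rad shut, grows as it swings out towards the robot, 1.75 at its stop. It stays where it is left. About 1.55 rad or more is out of the carriage's way; a carriage that is out keeps it from shutting.
- gate_hinge (a point): A point on the gate's vertical hinge axis, 57 mm above the table.
- gate_edge (a point): The top corner of the gate's free edge, 214 mm from the hinge, 105 mm above the table, in the middle of the gate's thickness.
- latch (a joint): Gravity thumb latch: steel bar 14 mm high on the gate's outer face, pivoting 90 mm from the hinge line; 0 rad = level (it falls there), 0.6 = free end fully lifted. With the gate shut its free end lies behind a fixed tooth left of the gate; it clears it above 0.14 rad. As the gate (not the bar) is pushed shut, the bar rides up the tooth's sloped front and drops in; it may be held up too.
- latch_knob (a point): Centre of the latch's black ball knob (26 mm across, stem 8 mm thick): with the bar level 135 mm above the table, 180 mm from the hinge line, 12 mm in front of the gate's mid-plane, and 90 mm along and 50 mm above the bar's pivot. Raising the knob lifts the bar (20 mm is about 0.22 rad); the gate can be swung by it.
- carriage (a joint): Sliding steel carriage that carries the cups: 0 m = fully in, 0.19 m = fully out (towards the robot, along the bay's -x). About 1 to 2 N moves it slowly.
- carriage_handle (a point): Middle of the carriage's pull handle, a black round bar 12 mm thick and 64 mm long across the bay (along the bay's y) on two uprights, 118 mm above the table and free above; 42 mm behind the bay's origin when the carriage is in.
- carriage_floor (a point): Middle of the carriage's cup floor, 15 mm above the table; the floor is about 186 x 180 mm with a rim 16 mm high around it. Two to four cups stand on it in any arrangement.
- probe_grip (a point): Dip probe: a black handle 110 x 18 x 22 mm (long, wide, high as it lies) with a thin steel rod (8 mm diameter, 85 mm long) out of one end, about 80 g. This point is the handle's centre; x points along the probe to its tip, z up as it lies in the tray.
- probe_tip (a point): The end of the probe's rod, 140 mm from the handle's centre, on its axis.
- tray: Grey plastic tray in which the probe lies at the start, fixed, 250 x 110 mm, floor 4 mm thick, walls 4 mm thick and 14 mm high. Origin at the centre of its underside, x along its length.
- jar: Bystander: glass jar 75 mm high left of the bay. Origin under its centre.
- bottle: Bystander: white bottle 160 mm high to the right. Origin under its centre.
- mug: Bystander: blue mug 90 mm high to the right. Origin under its centre.
- weight: Bystander: steel weight 52 mm high by the balance on the left. Origin under its centre.
- cup_1_rim (a point): Centre of the mouth of the smallest of the four white sample cups (some may be absent): 48 mm across the mouth, 48 mm high, wall 3 mm, inside about 42 mm deep. z points up out of the cup.
- cup_2_rim (a point): Centre of the mouth of the second smallest of the four white sample cups (some may be absent): 56 mm across the mouth, 56 mm high, wall 3 mm, inside about 50 mm deep. z points up out of the cup.
- cup_3_rim (a point): Centre of the mouth of the second largest of the four white sample cups (some may be absent): 64 mm across the mouth, 64 mm high, wall 3 mm, inside about 58 mm deep. z points up out of the cup.
- cup_4_rim (a point): Centre of the mouth of the largest of the four white sample cups (some may be absent): 72 mm across the mouth, 72 mm high, wall 3 mm, inside about 66 mm deep. z points up out of the cup.
There are look-alikes about, which are no part of the job. Leave any purple look-alike of the part that bears probe_grip alone. Leave any green look-alike of the part that bears cup_3_rim alone.

How it is judged:
By the outcome, as a careful person would: the job done as asked, in the order asked, and still so for the second after the job is handed in, with the robot touching nothing.
Of cup_1, cup_2, cup_3, cup_4 only 2 to 4 are there at a start; the rules pass over those that are not, and their reading is None.
At some moment in a run one of probe, cup_1, cup_2, cup_3, cup_4 may be knocked a few centimetres aside while the robot is not near it.
It also fails if it takes over 208 s, if anything falls off the work surface, if the arm or the gripper's body presses on something with over 40 N, if the wrist force passes 120 N, or if a joint passes its speed limit or range.

## Working session

There is one attempt and no reset: what is moved stays moved. The work goes in short steps, Python scripts to look and compute and a tool call to move; the robot and the scene stay as the last step left them, time stands still between calls to the robot, and variables do not carry over. Pictures are saved under pics/ and viewed, at most 14 in all, crops included, and the job is handed in when it is done.

Besides the shell and the picture viewer there is one more tool, called after ">>>" by a JSON object that holds its "name" and its "arguments", one argument or row to a line. apply_moves: Moves the arm, as the interface text tells. Its arguments: {"type":"object","properties":{"motion":{"type":"array"},"claw":{"type":"number"}},"required":["motion"]}

```bash
ls; mkdir -p pics
cat > h.py <<'E'
import numpy as np, cv2
from bench import sensors, cams, order
from scipy.spatial.transform import Rotation as R
def pose():
    o=sensors.get_obs(); T=np.eye(4); T[:3,:3]=R.from_quat(o['tcp_rot']).as_matrix(); T[:3,3]=o['ee_pos']; return T,o
def snap(name,fn=None):
    T,o=pose(); im,d=cams.camera(name); c=cams.get_calibration(name)
    if name=='wrist': W=T@np.array(c['mount'])
    else:
        W=np.eye(4); W[:3,:3]=np.array(c['rotation']); W[:3,3]=c['origin']
    if fn: cv2.imwrite('pics/'+fn+'.png',im)
    np.savez('last_%s.npz'%(fn or name),im=im,d=d,W=W,K=np.array([[c['fx'],0,c['cx']],[0,c['fy'],c['cy']],[0,0,1.]]),D=np.array(c['D'],float))
    return load(fn or name)
def load(n):
    z=np.load('last_%s.npz'%n); return {k:z[k] for k in z}
def ray(s,u,v):
    p=cv2.undistortPoints(np.array([[[u,v]]],float),s['K'],s['D'])[0,0]
    return s['W'][:3,3], s['W'][:3,:3]@np.array([p[0],p[1],1])
def atz(s,u,v,z):
    o,d=ray(s,u,v); return o+d*(z-o[2])/d[2]
def dep(s,u,v):
    o,d=ray(s,u,v); w=s['d'][int(v)-1:int(v)+2,int(u)-1:int(u)+2]; w=w[w>0]
    return o+d*np.median(w) if len(w) else None
def tri(s1,p1,s2,p2):
    o1,d1=ray(s1,*p1);o2,d2=ray(s2,*p2)
    A=np.stack([d1,-d2],1);t=np.linalg.lstsq(A,o2-o1,rcond=None)[0]
    a=o1+d1*t[0];b=o2+d2*t[1];return (a+b)/2,np.linalg.norm(a-b)
def proj(s,P):
    M=np.linalg.inv(s['W']); return cv2.projectPoints(np.array([P],float),cv2.Rodrigues(M[:3,:3])[0],M[:3,3],s['K'],s['D'])[0][0,0]
E
python3 - <<'E'
from h import *
np.set_printoptions(precision=4,suppress=True)
for n in('scene','side','wrist'):
    s=snap(n,n+'0'); print(n,s['W'],s['K'][0,0],s['D'])
print(pose())
E
```

```text
picsTraceback (most recent call last):
  File "<stdin>", line 4, in <module>
  File "h.py", line 10, in snap
    W=np.eye(4); W[:3,:3]=np.array(c['rotation']); W[:3,3]=c['origin']
                 ~^^^^^^^
ValueError: could not broadcast input array from shape (4,) into shape (3,3)
```

```bash
sed -i "s/np.array(c\['rotation'\])/R.from_quat(c['rotation']).as_matrix()/" h.py
python3 - <<'E'
from h import *
np.set_printoptions(precision=4,suppress=True)
for n in('scene','side','wrist'):
    s=snap(n,n+'0'); print(n,s['W'],s['K'][0,0],s['D'])
print(pose())
E
```

```text
scene [[ 0.5877  0.5432 -0.5997  1.2997]
 [ 0.8089 -0.3768  0.4514 -0.632 ]
 [ 0.0192 -0.7503 -0.6608  0.9908]
 [ 0.      0.      0.      1.    ]] 473.3088609224172 [-0.132  0.     0.     0.     0.   ]
side [[-0.9798 -0.1554  0.1262  0.3663]
 [-0.2001  0.7588 -0.6198  0.6239]
 [ 0.0006 -0.6325 -0.7745  0.9032]
 [ 0.      0.      0.      1.    ]] 371.82500299858344 [0.0123 0.     0.     0.     0.    ]
wrist [[ 0.4277 -0.8587 -0.2822  0.3175]
 [-0.9039 -0.4068 -0.1321 -0.4846]
 [-0.0014  0.3116 -0.9502  0.3731]
 [ 0.      0.      0.      1.    ]] 326.055494288502 [-0.0441  0.      0.      0.      0.    ]
(array([[ 0.904 ,  0.4276, -0.0003,  0.2458],
       [ 0.4276, -0.904 ,  0.001 , -0.5195],
       [ 0.0001, -0.001 , -1.    ,  0.2037],
       [ 0.    ,  0.    ,  0.    ,  1.    ]]), {'time': 0.2, 'qpos': array([-1.25  ,  0.2763,  1.5056, -0.    ,  1.3607, -0.121 ]), 'qvel': array([-0.0012, -0.0015, -0.004 ,  0.0001, -0.0003, -0.0006]), 'joint_torque': array([  0.0005, -41.6711, -24.579 ,  -0.    ,   0.0081,  -0.    ]), 'ee_pos': array([ 0.2458, -0.5195,  0.2037]), 'tcp_rot': array([ 0.9757,  0.2191, -0.0001, -0.0005]), 'ft_force': array([-0.4011,  0.7046,  0.1748]), 'moment': array([-0.0496, -0.0377, -0.0387]), 'grip_force': 0.0, 'finger_gap': 0.08558778585077113})
```

View pics/scene0.png

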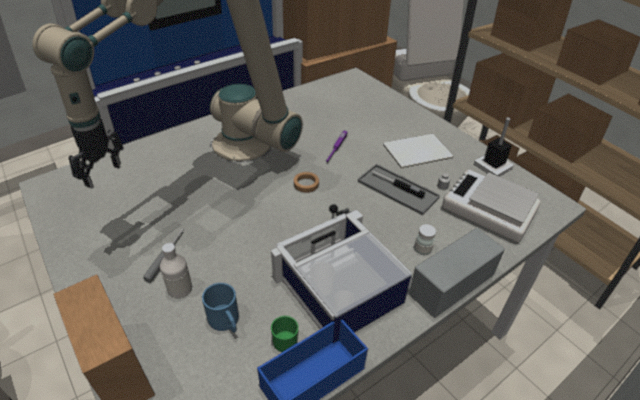

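View pics/side0.png

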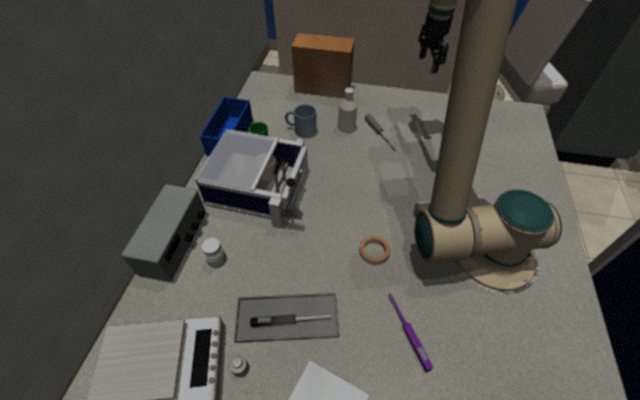

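The scene view shows the bay around (345,270), the latch knob near (335,210), the tray with the black probe at (400,187), the purple look-alike at (338,146) and the green cup at (284,333). The side view shows the bay at (255,172), the probe at (285,320), the purple one at (410,335) and the green cup at (259,130). I'll enlarge the bay and the tray next.

Run:
```python
from h import *
a=load('scene0')['im'];b=load('side0')['im']
A=cv2.resize(a[145:335,255:445],(560,560),interpolation=3)
B=cv2.resize(b[120:230,190:320],(650,550),interpolation=3)
C=cv2.resize(a[160:215,350:445],(665,385),interpolation=3)
D=cv2.resize(b[285:350,225:345],(720,390),interpolation=3)
A=cv2.resize(a[200:325,265:415],(780,650)[:2],interpolation=3)
cv2.imwrite('pics/c1.png',cv2.resize(a[200:312,265:415],(800,597),interpolation=3))
cv2.imwrite('pics/c2.png',cv2.resize(b[125:222,190:320],(800,597),interpolation=3))
cv2.imwrite('pics/c3.png',np.vstack([cv2.resize(a[160:215,350:440],(480,293),interpolation=3),cv2.resize(b[290:345,230:340],(480,240),interpolation=3)]))
```

```text
(no output)
```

View pics/c1.png

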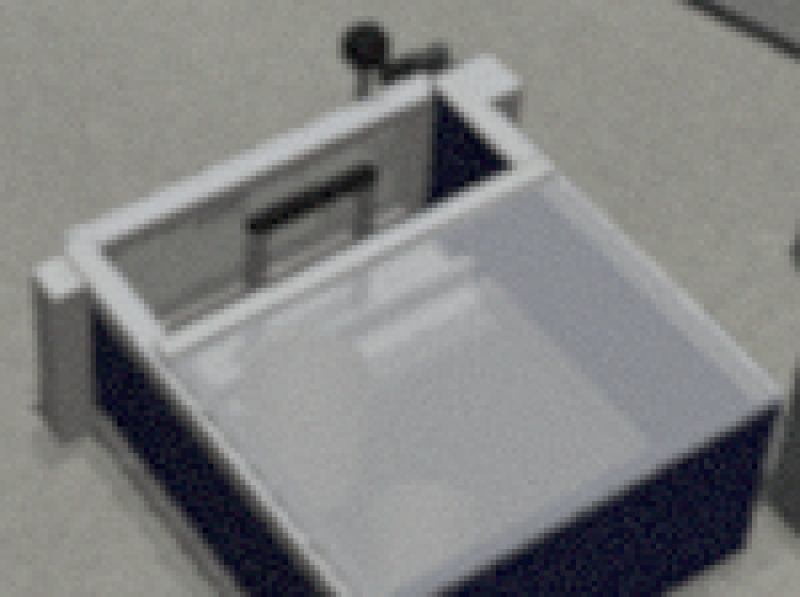

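View pics/c2.png

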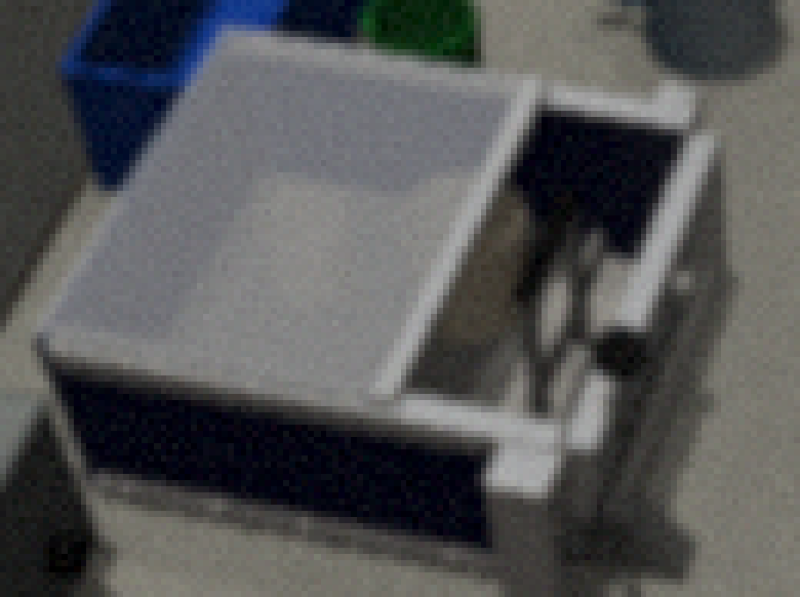

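View pics/c3.png

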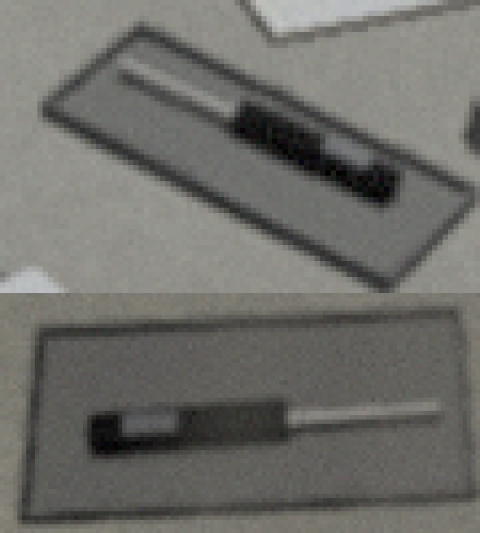

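Run:
```python
from h import *
np.set_printoptions(precision=4,suppress=True)
a=load('scene0');b=load('side0')
c1=lambda x,y:(265+x/5.333-.4,200+y/5.333-.4); c2=lambda x,y:(190+x/6.154-.4,125+y/6.154-.4)
t=lambda x,y:(350+x/5.333-.4,160+y/5.333-.4); q=lambda x,y:(230+x/4.364-.4,290+(y-293)/4.364-.4)
for n,p,r in [('knob',c1(365,45),c2(622,350)),('handle',c1(312,203),c2(549,245)),('roofFL',c1(545,165),c2(390,395)),('roofFR',c1(165,352),c2(530,80)),('roofBL',c1(780,398),c2(40,345)),
 ('gate top R',c1(85,240),c2(700,140)),('gate top L',c1(430,85),c2(585,445)),
 ('tray1',t(140,28),q(475,497)),('tray2',t(45,107),q(460,313)),('tray3',t(385,287),q(42,328)),('tray4',t(475,195),q(22,520)),
 ('tip',t(120,70),q(440,410)),('hfront',t(238,118),q(290,420)),('hback',t(390,185),q(90,432))]:
    print(n,*tri(a,p,b,r),dep(a,*p),dep(b,*r))
```

```text
knob [ 0.583  -0.035   0.1363] 0.000475638115134723 [ 0.5909 -0.0413  0.1453] [ 0.58   -0.0266  0.1463]
handle [ 0.6401 -0.1104  0.1163] 0.0014208102395519189 [ 0.6434 -0.1121  0.1197] [ 0.6374 -0.105   0.1228]
roofFL [ 0.6853 -0.0029  0.1174] 0.0024860672889815924 [ 0.688  -0.0039  0.1196] [ 0.684  -0.0031  0.1181]
roofFR [ 0.6797 -0.2211  0.1186] 0.0008755926520089233 [ 0.6782 -0.2206  0.1171] [ 0.7273 -0.3481  0.0003]
roofBL [ 0.8561 -0.0062  0.1103] 0.00013594096801377494 [ 0.8583 -0.0093  0.1146] [ 0.854  -0.0034  0.1138]
gate top R [ 0.5891 -0.2075  0.1054] 0.002178265305117138 [ 0.5954 -0.2102  0.1119] [ 0.5887 -0.2097  0.1042]
gate top L [ 0.5959 -0.0032  0.1024] 0.004140182729077497 [ 0.6042 -0.008   0.1104] [ 0.5945 -0.005   0.1021]
tray1 [0.3838 0.3119 0.0055] 0.00034288768748318344 [0.3878 0.3076 0.01  ] [0.384  0.3119 0.0052]
tray2 [0.4111 0.2083 0.0061] 0.0007987133477895343 [0.4154 0.2048 0.0104] [0.4104 0.2114 0.0133]
tray3 [0.6494 0.2661 0.0055] 0.00023714299061872952 [0.6481 0.2681 0.0034] [0.6467 0.2693 0.0139]
tray4 [0.6229 0.3725 0.0038] 0.00111098445400654 [0.6265 0.3661 0.0097] [0.623  0.3732 0.0053]
tip [0.4118 0.2693 0.0085] 0.000694484645114102 [0.4095 0.2721 0.0056] [0.4117 0.2678 0.0055]
hfront [0.4931 0.2938 0.0131] 0.0014073040258806323 [0.4993 0.2877 0.0198] [0.4916 0.2959 0.0201]
hback [0.5976 0.3228 0.0179] 0.0032828655679060475 [0.5974 0.3203 0.0195] [0.5971 0.3262 0.0248]
```

Measured: the knob is at about (0.583, -0.035, 0.136), and the bay origin is about (0.600, -0.110) with yaw near -1°. The probe lies with its tip at (0.412, 0.269) and its rear at (0.598, 0.323). The heights agree with the text. These things could be mistaken for the target:
- **Probe:** the purple one at scene (338,145) and the grey tool at (160,262) are not it. The black one in the tray at (400,187) is, as the crop confirms.
- **Cups:** the green one at (284,333) is not part of the job.

Next I go above the knob.

>>> {"name": "apply_moves", "arguments": {
  "motion": [
    {"dx":0.036,"dy":-0.021,"dz":-0.002},
    {"dx":0.036,"dy":-0.021,"dz":-0.002},
    {"dx":0.036,"dy":-0.021,"dz":-0.002},
    {"dx":0.036,"dy":-0.021,"dz":-0.002},
    {"dx":0.036,"dy":-0.021,"dz":-0.002},
    {"dx":0.036,"dy":-0.021,"dz":-0.002},
    {"dx":0.036,"dy":-0.021,"dz":-0.002},
    {"dx":0.036,"dy":-0.021,"dz":-0.002},
    {"dx":0.036,"dy":-0.021,"dz":-0.002},
    {"dx":0.036,"dy":-0.021,"dz":-0.002}
  ],
  "claw": 1
}}

```text
invalid input at $.motion[0]: expected keys dx, dy, dz, twist
```

>>> {"name": "apply_moves", "arguments": {
  "motion": [
    {"dx":0.036,"dy":-0.021},
    {"dx":0.036,"dy":-0.021},
    {"dx":0.036,"dy":-0.021},
    {"dx":0.036,"dy":-0.021},
    {"twist":8.4},
    {"twist":8.4},
    {"twist":8.4},
    {},
    {},
    {}
  ]
}}

```text
invalid input at $.motion[0]: expected keys dx, dy, dz, twist
```

Run:
```python
from h import *
np.set_printoptions(precision=4,suppress=True)
s=snap('wrist','w1');T,o=pose();print(T,o['time'],o['ft_force'])
print('knob proj',proj(s,[.583,-.035,.136]))
a=load('scene0');b=load('side0')
for n,p,r,z in[('jar',(426,232),(211,243),.075),('bottle',(169,248),(349,92),.16),('mug',(221,295),(304,112),.09),('weight',(444,178),(237,362),.05)]:
  print(n,tri(a,p,b,r),atz(a,*p,z))
```

```text
[[ 0.904   0.4275 -0.0002  0.2458]
 [ 0.4275 -0.904   0.0007 -0.5196]
 [ 0.0001 -0.0008 -1.      0.2038]
 [ 0.      0.      0.      1.    ]] 0.25 [ 0.2323  0.2119 -0.7732]
knob proj [1063.4978 1430.437 ]
jar (array([0.7527, 0.1618, 0.071 ]), np.float64(0.0003881495094356159)) [0.7552 0.1585 0.075 ]
bottle (array([ 0.4853, -0.4571,  0.1529]), np.float64(0.00012735868125717597)) [ 0.4921 -0.4587  0.16  ]
mug (array([ 0.6321, -0.4021,  0.088 ]), np.float64(0.0006806634605650898)) [ 0.6339 -0.4025  0.09  ]
weight (array([0.593 , 0.4222, 0.0363]), np.float64(0.0020110361359615995)) [0.6024 0.4064 0.05  ]
```

View pics/w1.png

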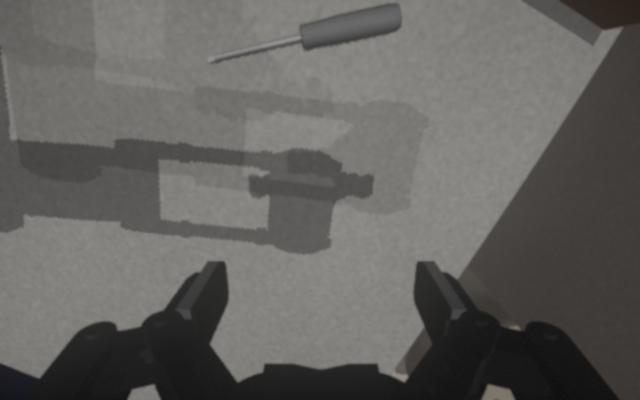

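The wrist view was taken before any move. It shows only the grey tool at (350,28) and the fingers at (205,300) and (435,300). Every row needs all four keys, so I'll send the move again.

>>> {"name": "apply_moves", "arguments": {
  "motion": [
    {"dx":0.036,"dy":-0.021,"dz":-0.002,"twist":0},
    {"dx":0.036,"dy":-0.021,"dz":-0.002,"twist":0},
    {"dx":0.036,"dy":-0.021,"dz":-0.002,"twist":0},
    {"dx":0.036,"dy":-0.021,"dz":-0.002,"twist":0},
    {"dx":0.036,"dy":-0.021,"dz":-0.002,"twist":0},
    {"dx":0.036,"dy":-0.021,"dz":-0.002,"twist":0},
    {"dx":0.036,"dy":-0.021,"dz":-0.002,"twist":0},
    {"dx":0.036,"dy":-0.021,"dz":-0.002,"twist":0},
    {"dx":0.036,"dy":-0.021,"dz":-0.002,"twist":0},
    {"dx":0.036,"dy":-0.021,"dz":-0.002,"twist":0}
  ],
  "claw": 1
}}

```text
time: 1.25
ee_pos: [0.4822, -0.1745, 0.2243]
tcp_rot: [0.976, 0.219, 0.0, 0.0]
ft_force: [-0.8, -0.8, 0.2]
finger_gap: 0.0852
grip_force: 0.0
```

>>> {"name": "apply_moves", "arguments": {
  "motion": [
    {"dx":0.036,"dy":-0.021,"dz":0,"twist":0},
    {"dx":0.036,"dy":-0.021,"dz":0,"twist":0},
    {"dx":0.036,"dy":-0.021,"dz":0,"twist":0},
    {"dx":0.036,"dy":-0.021,"dz":0,"twist":0},
    {"dx":0,"dy":0,"dz":0,"twist":8.4},
    {"dx":0,"dy":0,"dz":0,"twist":8.4},
    {"dx":0,"dy":0,"dz":0,"twist":8.4},
    {"dx":0,"dy":0,"dz":0,"twist":0},
    {"dx":0,"dy":0,"dz":0,"twist":0},
    {"dx":0,"dy":0,"dz":0,"twist":0}
  ]
}}

```text
time: 2.25
ee_pos: [0.5757, -0.0387, 0.2242]
tcp_rot: [1.0, 0.002, -0.0, 0.0]
ft_force: [0.6, -0.6, -0.6]
finger_gap: 0.0856
grip_force: 0.0
```

Run:
```python
from h import *
np.set_printoptions(precision=4,suppress=True)
s=snap('wrist','w1');T,o=pose();print(T,o['time'],o['ft_force'])
print('knob proj',proj(s,[.583,-.035,.136]))
```

```text
[[ 1.      0.0032  0.      0.5757]
 [ 0.0032 -1.     -0.     -0.0387]
 [ 0.      0.     -1.      0.2242]
 [ 0.      0.      0.      1.    ]] 2.3 [0.2173 0.7231 0.1227]
knob proj [317.1512 185.4506]
```

View pics/w1.png

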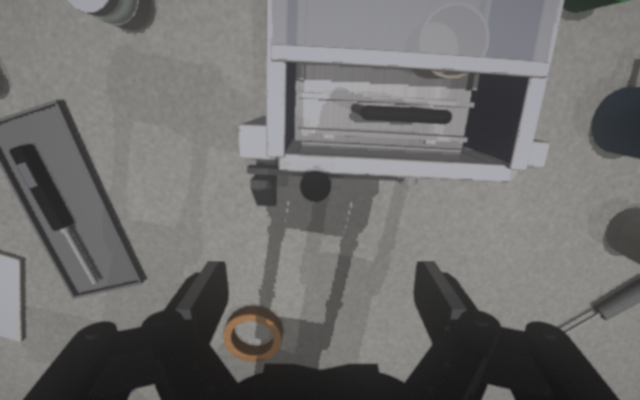

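The knob sits at (315,187), within 2 px of the prediction. The carriage handle is at (403,113), a cup shows through the roof at (452,40), and the probe is at (55,210). The bay looks slightly turned, so I'll compute its yaw.

Run:
```python
from h import *
np.set_printoptions(precision=4,suppress=True)
s=load('w1')
for n,p,z in[('knob',(315,187),.135),('roofF L',(277,47),.117),('roofF R',(549,68),.117),('hndL',(356,108),.118),('hndR',(449,117),.118),('gate top front L',(283,170),.105),('gate top fr R',(510,179),.105),
 ('tip',(98,281),.012),('handle front',(65,226),.024),('handle back',(20,150),.026)]: print(n,atz(s,*p,z),dep(s,*p))
```

```text
knob [ 0.5814 -0.0332  0.135 ] [ 0.585  -0.0334  0.1478]
roofF L [ 0.6899 -0.0034  0.117 ] [ 0.6895 -0.0037  0.12  ]
roofF R [ 0.6775 -0.2226  0.117 ] [ 0.6773 -0.2207  0.1197]
hndL [ 0.6438 -0.0665  0.118 ] [ 0.642  -0.0712  0.0738]
hndR [ 0.6374 -0.144   0.118 ] [ 0.6377 -0.142   0.1233]
gate top front L [ 0.5887 -0.0038  0.105 ] [ 0.5881 -0.0034  0.1022]
gate top fr R [ 0.5814 -0.2133  0.105 ] [ 0.5802 -0.2163  0.1002]
tip [0.4111 0.2682 0.012 ] [0.4064 0.2741 0.0046]
handle front [0.4979 0.2846 0.024 ] [0.4968 0.2868 0.0215]
handle back [0.5949 0.3159 0.026 ] [0.5947 0.317  0.0249]
```

>>> {"name": "apply_moves", "arguments": {
  "motion": [
    {"dx":0.003,"dy":-0.002,"dz":0,"twist":3},
    {"dx":0.003,"dy":-0.003,"dz":0,"twist":0},
    {"dx":0,"dy":0,"dz":0.02,"twist":0},
    {"dx":0,"dy":0,"dz":0.02,"twist":0},
    {"dx":0,"dy":0,"dz":0.02,"twist":0},
    {"dx":0,"dy":0,"dz":0.02,"twist":0},
    {"dx":0,"dy":0,"dz":0.015,"twist":0},
    {"dx":0,"dy":0,"dz":0.013,"twist":0},
    {"dx":0,"dy":0,"dz":0,"twist":0},
    {"dx":0,"dy":0,"dz":0,"twist":0}
  ],
  "claw": 0.58
}}

```text
time: 3.3
ee_pos: [0.5822, -0.0338, 0.1164]
tcp_rot: [1.0, -0.025, 0.0, 0.0]
ft_force: [0.1, 0.1, -0.3]
finger_gap: 0.0497
grip_force: 0.0
```

>>> {"name": "apply_moves", "arguments": {
  "motion": [
    {"dx":0,"dy":0,"dz":0,"twist":0},
    {"dx":0,"dy":0,"dz":0,"twist":0},
    {"dx":0,"dy":0,"dz":0,"twist":0},
    {"dx":0,"dy":0,"dz":0,"twist":0},
    {"dx":0,"dy":0,"dz":0,"twist":0},
    {"dx":0,"dy":0,"dz":0,"twist":0},
    {"dx":0,"dy":0,"dz":0,"twist":0},
    {"dx":0,"dy":0,"dz":0,"twist":0},
    {"dx":0,"dy":0,"dz":0,"twist":0},
    {"dx":0,"dy":0,"dz":0,"twist":0}
  ],
  "claw": 0
}}

```text
time: 4.3
ee_pos: [0.5842, -0.0338, 0.1201]
tcp_rot: [1.0, -0.025, 0.003, 0.0]
ft_force: [-1.8, 1.1, 13.7]
finger_gap: -0.0001
grip_force: 6.9
```

Run:
```python
from h import *
s=snap('scene','s1');w=snap('wrist','w2')
a=cv2.resize(s['im'][160:280,260:400],(700,600),interpolation=3)[:300]
a=cv2.resize(s['im'][175:255,280:400],(600,400),interpolation=3)
b=cv2.resize(w['im'][150:400,140:500],(288,200))
cv2.imwrite('pics/c4.png',np.vstack([a,np.pad(b,((0,0),(0,312),(0,0)))]))
print(pose()[1])
```

```text
{'time': 4.4, 'qpos': array([-1.76966266e-01,  3.44808072e-01,  1.62079154e+00,  4.10473583e-04,
        1.16926366e+00,  1.44394219e+00]), 'qvel': array([ 7.85771975e-04,  5.62921967e-04, -5.92456955e-04,  2.39227783e-05,
        8.08006299e-04,  9.90353084e-04]), 'joint_torque': array([-4.39556474e-01, -3.57332039e+01, -1.85334831e+01, -1.78119815e-01,
       -6.54136464e-01,  4.11898945e-03]), 'ee_pos': array([ 0.58412847, -0.03381245,  0.12012514]), 'tcp_rot': array([ 9.99678440e-01, -2.51328531e-02,  3.35456674e-03,  3.22163600e-04]), 'ft_force': array([-1.38775441,  0.72841932, 13.3264416 ]), 'moment': array([0.13821399, 0.28124699, 0.02334479]), 'grip_force': 6.880064159631729, 'finger_gap': -0.00013793954387805344}
```

View pics/c4.png

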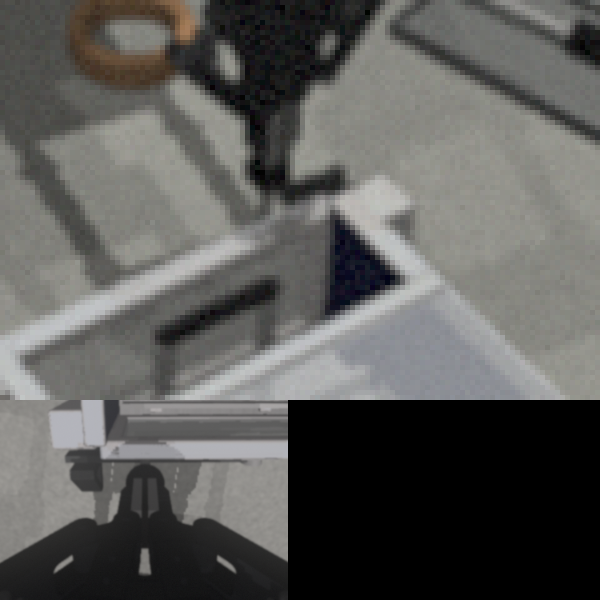

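The scene crop shows the ball at about (265,180), just past the shut fingertips. The wrist view shows it at about (321,240). The fingers closed without holding it, so I'll check the depth.

Run:
```python
from h import *
np.set_printoptions(precision=4,suppress=True)
w=load('w2')
for v in range(225,300,6): print(v,dep(w,321,v),w['im'][v,321])
for u in (300,308,330,340): print(u,dep(w,u,242))
print('tcp pix',proj(w,[.584,-.034,.12]), proj(w,[.584,-.034,.139]),'knob pix',proj(w,[.5818,-.034,.135]))
```

```text
225 [ 0.5868 -0.0334  0.1048] [71 71 71]
231 [ 0.5958 -0.0338  0.1351] [46 45 46]
237 [ 0.5945 -0.0337  0.1397] [43 41 42]
243 [ 0.5929 -0.0337  0.1432] [42 41 42]
249 [ 0.5945 -0.0337  0.1531] [41 40 41]
255 [ 0.5944 -0.0337  0.1589] [40 40 41]
261 [ 0.5942 -0.0337  0.1641] [39 38 39]
267 [ 0.5944 -0.0337  0.1696] [38 37 38]
273 [ 0.5943 -0.0337  0.1743] [36 36 36]
279 [ 0.5941 -0.0337  0.1785] [35 35 35]
285 [ 0.5941 -0.0337  0.1828] [34 34 34]
291 [ 0.5925 -0.0336  0.1843] [34 34 34]
297 [ 0.59   -0.0334  0.1845] [35 35 35]
300 [ 0.5902 -0.0226  0.1353]
308 [ 0.5924 -0.0271  0.1404]
330 [ 0.5925 -0.0381  0.1417]
340 [ 0.5899 -0.0433  0.1368]
tcp pix [322.3136 239.6242] [322.5126 255.127 ] knob pix [322.6681 255.3382]
```

Run:
```python
from h import *
np.set_printoptions(precision=4,suppress=True)
def cloud(s):
    v,u=np.mgrid[0:400,0:640]; p=cv2.undistortPoints(np.stack([u,v],-1).reshape(-1,1,2).astype(float),s['K'],s['D'])[:,0]
    d=s['d'].ravel(); P=np.c_[p*d[:,None],d]; return P@s['W'][:3,:3].T+s['W'][:3,3],d>0
for n in('w2','s1'):
    P,m=cloud(load(n)); 
    for z in np.arange(.10,.2,.006):
        k=m&(abs(P[:,2]-z)<.003)&(abs(P[:,0]-.584)<.035)&(abs(P[:,1]+.034)<.05); Q=P[k]
        if len(Q)>4: print(n,round(z,3),len(Q),'x',Q[:,0].min(),Q[:,0].max(),'y',np.percentile(Q[:,1],[2,50,98]))
im=load('w2')['im'][190:320,240:400]; cv2.imwrite('pics/c5.png',cv2.convertScaleAbs(cv2.resize(im,(800,650)[:2],interpolation=3)[:600],alpha=2.5))
```

```text
w2 0.1 470 x 0.5717828533589911 0.6183317980500719 y [-0.0813 -0.0375 -0.0062]
w2 0.106 3357 x 0.5840491009594784 0.6189942768084197 y [-0.0823 -0.0417 -0.0021]
w2 0.112 1137 x 0.5862172533340837 0.6189912272332551 y [-0.0064  0.0044  0.0155]
w2 0.118 10 x 0.6061286394750013 0.6187773310379705 y [-0.0043  0.002   0.0075]
w2 0.13 32 x 0.5892981572199708 0.5954806420051795 y [-0.042  -0.0319 -0.023 ]
w2 0.136 308 x 0.5827242428827913 0.5962138257304359 y [-0.0457 -0.0343 -0.0208]
w2 0.142 467 x 0.5827148426324644 0.5955147752840102 y [-0.0445 -0.0336 -0.0221]
w2 0.148 21 x 0.5864321276380615 0.5947001529084159 y [-0.0404 -0.0331 -0.0275]
w2 0.154 245 x 0.5893637533578938 0.5956530609093672 y [-0.0451 -0.0337 -0.0215]
w2 0.16 393 x 0.5891345205502908 0.5953753363860791 y [-0.0463 -0.0337 -0.0202]
w2 0.166 433 x 0.5885920165632504 0.5953255775342299 y [-0.0463 -0.0333 -0.0203]
w2 0.172 492 x 0.5888636063381711 0.5954206037502796 y [-0.0463 -0.0337 -0.0201]
w2 0.178 458 x 0.5890390130051981 0.5952299579024458 y [-0.0464 -0.0333 -0.0201]
w2 0.184 706 x 0.5724506650518612 0.5957739363327329
[... 683 characters left out ...]
0.5781997397326386 0.5915188952765739 y [-0.0423 -0.0401 -0.0242]
s1 0.154 9 x 0.5882730825856382 0.5957180654989404 y [-0.0416 -0.0345 -0.0244]
s1 0.16 17 x 0.5771130648322074 0.5955602819664376 y [-0.0463 -0.0396 -0.0227]
s1 0.166 17 x 0.5791411484626272 0.5942944337589199 y [-0.0473 -0.0398 -0.0222]
s1 0.172 15 x 0.5779678704431824 0.5946476494626443 y [-0.0497 -0.0432 -0.0257]
s1 0.178 22 x 0.582492226624363 0.5968547918846642 y [-0.0484 -0.0396 -0.0224]
s1 0.184 10 x 0.5856897683826349 0.5954878260768423 y [-0.0454 -0.0344 -0.0261]
s1 0.19 14 x 0.588637682797112 0.5971087522917453 y [-0.0499 -0.0335 -0.0172]
s1 0.196 32 x 0.5872390661909689 0.5981396258689089 y [-0.0637 -0.0318 -0.0083]
```

View pics/c5.png

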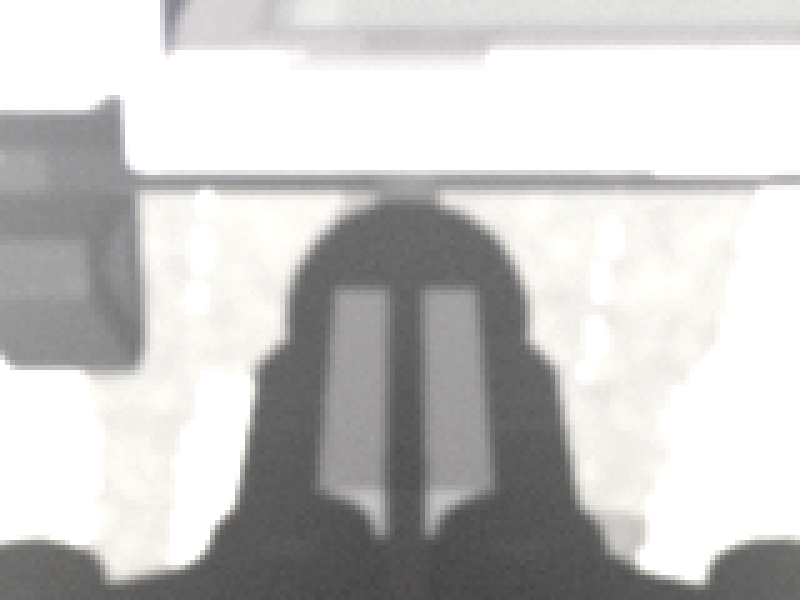

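Run:
```python
from h import *
np.set_printoptions(precision=4,suppress=True)
m=np.array(cams.get_calibration('wrist')['mount']);print(m)
for n in('wrist0','w2'):
    s=dict(load(n)); s['W']=m
    for u in ((210,215,220,424,430) if n=='wrist0' else(312,316,330,335)):
        for v in ((264,270,280,300) if n=='wrist0' else (246,250,255,265,280)): print(n,u,v,dep(s,u,v))
```

```text
[[ 0.0001 -0.9502 -0.3117  0.0793]
 [ 1.      0.0001  0.0002 -0.0008]
 [-0.0001 -0.3117  0.9502 -0.1695]
 [ 0.      0.      0.      1.    ]]
wrist0 210 264 [ 0.0102 -0.0481 -0.0465]
wrist0 210 270 [ 0.0103 -0.0464 -0.0516]
wrist0 210 280 [ 0.0103 -0.0439 -0.0593]
wrist0 210 300 [ 0.0038 -0.0435 -0.0631]
wrist0 215 264 [ 0.0105 -0.0457 -0.0471]
wrist0 215 270 [ 0.0105 -0.0442 -0.0521]
wrist0 215 280 [ 0.0078 -0.0435 -0.0553]
wrist0 215 300 [-0.0002 -0.0437 -0.0575]
wrist0 220 264 [ 0.0101 -0.0438 -0.0464]
wrist0 220 270 [ 0.0085 -0.0433 -0.0486]
wrist0 220 280 [ 0.0042 -0.0435 -0.0495]
wrist0 220 300 [-0.0034 -0.0433 -0.0529]
wrist0 424 264 [ 0.0103  0.0433 -0.0467]
wrist0 424 270 [ 0.0102  0.0419 -0.0514]
wrist0 424 280 [ 0.0065  0.0418 -0.0531]
wrist0 424 300 [-0.0015  0.0419 -0.0556]
wrist0 430 264 [ 0.0104  0.0458 -0.0469]
wrist0 430 270 [ 0.0103  0.0443 -0.0517]
wrist0 430 280 [ 0.01    0.0421 -0.0588]
wrist0 430 300 [ 0.0029  0.0419 -0.0618]
w2 312 246 [ 0.0073 -0.0051 -0.0232]
w2 312 250 [ 0.0106 -0.0048 -0.0341]
w2 312 255 [ 0.0108 -0.0046 -0.0392]
w2 312 265 [ 0.0102 -0.0044 -0.0471]
w2 312 280 [ 0.0102 -0.0041 -0.0589]
w2 316 246 [ 0.0075 -0.0031 -0.0235]
w2 316 250 [ 0.0103 -0.0029 -0.0334]
w2 316 255 [ 0.0107 -0.0028 -0.0391]
w2 316 265 [ 0.0104 -0.0027 -0.0475]
w2 316 280 [ 0.0106 -0.0026 -0.0594]
w2 330 246 [ 0.0071  0.0039 -0.0228]
w2 330 250 [ 0.0106  0.0035 -0.034 ]
w2 330 255 [ 0.0104  0.0034 -0.0385]
w2 330 265 [ 0.0106  0.0032 -0.0478]
w2 330 280 [ 0.0105  0.0029 -0.0593]
w2 335 246 [ 0.0064  0.0064 -0.0213]
w2 335 250 [ 0.005   0.0064 -0.023 ]
w2 335 255 [ 0.0103  0.0057 -0.0384]
w2 335 265 [ 0.0106  0.0053 -0.0478]
w2 335 280 [ 0.0104  0.0048 -0.0591]
```

The fingertips really stand about 30 mm behind the reported TCP, shown by both the wrist depth and the contact on top of the ball. From now on I count the grasp point as TCP z + 0.05. I'll open, go down 33 mm and close again.

>>> {"name": "apply_moves", "arguments": {
  "motion": [
    {"dx":0,"dy":0,"dz":-0.01,"twist":0},
    {"dx":0,"dy":0,"dz":0,"twist":0},
    {"dx":0,"dy":0,"dz":0,"twist":0},
    {"dx":0,"dy":0,"dz":0,"twist":0},
    {"dx":0,"dy":0,"dz":0,"twist":0},
    {"dx":0,"dy":0,"dz":0.011,"twist":0},
    {"dx":0,"dy":0,"dz":0.011,"twist":0},
    {"dx":0,"dy":0,"dz":0.011,"twist":0},
    {"dx":0,"dy":0,"dz":0.01,"twist":0},
    {"dx":0,"dy":0,"dz":0,"twist":0}
  ],
  "claw": 0.58
}}

```text
time: 5.4
ee_pos: [0.5803, -0.0335, 0.0809]
tcp_rot: [1.0, -0.025, -0.002, -0.0]
ft_force: [1.3, 1.3, 0.0]
finger_gap: 0.0499
grip_force: 0.0
```

>>> {"name": "apply_moves", "arguments": {
  "motion": [
    {"dx":0,"dy":0,"dz":0,"twist":0},
    {"dx":0,"dy":0,"dz":0,"twist":0},
    {"dx":0,"dy":0,"dz":0,"twist":0},
    {"dx":0,"dy":0,"dz":0,"twist":0},
    {"dx":0,"dy":0,"dz":0,"twist":0},
    {"dx":0,"dy":0,"dz":0,"twist":0},
    {"dx":0,"dy":0,"dz":0,"twist":0},
    {"dx":0,"dy":0,"dz":0,"twist":0},
    {"dx":0,"dy":0,"dz":0,"twist":0},
    {"dx":0,"dy":0,"dz":0,"twist":0}
  ],
  "claw": 0
}}

```text
time: 6.4
ee_pos: [0.5822, -0.034, 0.0836]
tcp_rot: [1.0, -0.025, 0.0, 0.0]
ft_force: [0.1, -2.3, 2.6]
finger_gap: 0.0229
grip_force: 59.0
```

>>> {"name": "apply_moves", "arguments": {
  "motion": [
    {"dx":0,"dy":0.0015,"dz":-0.0027,"twist":0},
    {"dx":0,"dy":0.0015,"dz":-0.0027,"twist":0},
    {"dx":0,"dy":0.0017,"dz":-0.0026,"twist":0},
    {"dx":0,"dy":0.0017,"dz":-0.0026,"twist":0},
    {"dx":0,"dy":0.0018,"dz":-0.0025,"twist":0},
    {"dx":0,"dy":0.0018,"dz":-0.0025,"twist":0},
    {"dx":0,"dy":0.0019,"dz":-0.0024,"twist":0},
    {"dx":0,"dy":0.002,"dz":-0.0023,"twist":0},
    {"dx":0,"dy":0.002,"dz":-0.0022,"twist":0},
    {"dx":0,"dy":0,"dz":0,"twist":0}
  ]
}}

```text
time: 7.4
ee_pos: [0.5802, -0.0489, 0.1069]
tcp_rot: [1.0, -0.026, -0.001, -0.001]
ft_force: [-2.7, 5.2, 1.7]
finger_gap: 0.023
grip_force: 58.9
```

>>> {"name": "apply_moves", "arguments": {
  "motion": [
    {"dx":-0.0122,"dy":0.0013,"dz":0,"twist":-4.25},
    {"dx":-0.0122,"dy":0.0013,"dz":0,"twist":-4.25},
    {"dx":-0.0122,"dy":0.0013,"dz":0,"twist":-4.25},
    {"dx":-0.0122,"dy":0.0013,"dz":0,"twist":-4.25},
    {"dx":-0.0122,"dy":0.0013,"dz":0,"twist":-4.25},
    {"dx":-0.0122,"dy":0.0013,"dz":0,"twist":-4.25},
    {"dx":-0.0122,"dy":0.0013,"dz":0,"twist":-4.25},
    {"dx":-0.0122,"dy":0.0013,"dz":0,"twist":-4.25},
    {"dx":-0.0122,"dy":0.0013,"dz":0,"twist":-4.25},
    {"dx":-0.0122,"dy":0.0013,"dz":0,"twist":-4.25}
  ]
}}

```text
time: 8.4
ee_pos: [0.469, -0.0973, 0.1063]
tcp_rot: [0.94, 0.34, -0.001, 0.002]
ft_force: [-0.8, -2.6, -3.6]
finger_gap: 0.0229
grip_force: 58.8
```

Run:
```python
from h import *
T,o=pose();p=T[:2,3]-np.array([.5856,-.217]);print(p,np.hypot(*p),'gate ang',np.degrees(np.arctan2(-p[0],p[1])-np.arctan2(.012,.164)),'tool phi',np.degrees(np.arctan2(T[1,0],T[0,0])),o['ft_force'],o['moment'],o['finger_gap'])
```

```text
[-0.11662137  0.1197484 ] 0.16715329213973412 gate ang 40.05713773476904 tool phi 39.75791128863979 [-0.78359917 -2.64047157 -3.58006812] [-0.32078526  0.29721842 -0.50674211] 0.022912220723706907
```

>>> {"name": "apply_moves", "arguments": {
  "motion": [
    {"dx":-0.0149,"dy":0.0018,"dz":0,"twist":-5.2},
    {"dx":-0.0149,"dy":0.0018,"dz":0,"twist":-5.2},
    {"dx":-0.0149,"dy":0.0018,"dz":0,"twist":-5.2},
    {"dx":-0.0149,"dy":0.0018,"dz":0,"twist":-5.2},
    {"dx":-0.0149,"dy":0.0018,"dz":0,"twist":-5.2},
    {"dx":-0.0149,"dy":0.0018,"dz":0,"twist":-5.2},
    {"dx":-0.0149,"dy":0.0018,"dz":0,"twist":-5.2},
    {"dx":-0.0149,"dy":0.0018,"dz":0,"twist":-5.2},
    {"dx":-0.0149,"dy":0.0018,"dz":0,"twist":-5.2},
    {"dx":-0.0149,"dy":0.0018,"dz":0,"twist":-5.2}
  ]
}}

```text
time: 9.4
ee_pos: [0.4221, -0.2349, 0.1065]
tcp_rot: [0.696, 0.718, -0.001, 0.003]
ft_force: [5.0, -2.5, -9.2]
finger_gap: 0.0231
grip_force: 59.3
```

Run:
```python
from h import *
T,o=pose();p=T[:2,3]-np.array([.5856,-.217]);print(p,np.hypot(*p),'gate ang',3+np.degrees(np.arctan2(-p[0],p[1])-np.arctan2(.012,.164)),'tool phi',np.degrees(np.arctan2(T[1,0],T[0,0])),o['ft_force'],o['moment'],o['finger_gap'])
```

```text
[-0.1635488  -0.01790749] 0.16452625631958046 gate ang 95.06369338930118 tool phi 91.71952183773524 [ 5.04963123 -2.52501409 -9.18298617] [-0.31184554 -0.70019338 -0.52480547] 0.0230845568239101
```

>>> {"name": "apply_moves", "arguments": {
  "motion": [
    {"dx":0,"dy":0,"dz":0,"twist":0},
    {"dx":0,"dy":0,"dz":0,"twist":0},
    {"dx":0,"dy":0,"dz":0,"twist":0},
    {"dx":0,"dy":0,"dz":0,"twist":0},
    {"dx":0,"dy":0,"dz":-0.02,"twist":0},
    {"dx":0,"dy":0,"dz":-0.02,"twist":0},
    {"dx":0,"dy":0,"dz":-0.02,"twist":0},
    {"dx":0,"dy":0,"dz":-0.02,"twist":0},
    {"dx":0,"dy":0,"dz":0,"twist":4.7},
    {"dx":0,"dy":0,"dz":0,"twist":0}
  ],
  "claw": 0.6
}}

```text
time: 10.4
ee_pos: [0.4206, -0.2312, 0.1866]
tcp_rot: [0.726, 0.688, -0.0, 0.001]
ft_force: [-0.1, 0.2, -0.2]
finger_gap: 0.051
grip_force: 0.0
```

>>> {"name": "apply_moves", "arguments": {
  "motion": [
    {"dx":0.022,"dy":0.036,"dz":0,"twist":0},
    {"dx":0.022,"dy":0.036,"dz":0,"twist":0},
    {"dx":0.022,"dy":0.036,"dz":0,"twist":0},
    {"dx":0.022,"dy":0.036,"dz":0,"twist":0},
    {"dx":0.022,"dy":0.035,"dz":0,"twist":0},
    {"dx":0.021,"dy":0.034,"dz":0,"twist":0},
    {"dx":0,"dy":0,"dz":0,"twist":0},
    {"dx":0,"dy":0,"dz":0,"twist":0},
    {"dx":0,"dy":0,"dz":0,"twist":0},
    {"dx":0,"dy":0,"dz":0,"twist":0}
  ],
  "claw": 0.45
}}

```text
time: 11.4
ee_pos: [0.6389, -0.1126, 0.1858]
tcp_rot: [0.726, 0.688, -0.0, -0.0]
ft_force: [0.4, -0.5, 0.0]
finger_gap: 0.0383
grip_force: 0.0
```

Run:
```python
from h import *
np.set_printoptions(precision=4,suppress=True)
s=snap('wrist','w3');T,o=pose();print(T,o['time'],o['ft_force'])
m=cv2.inRange(s['im'],(0,0,0),(255,255,255))
# handle: points with z .105-.13 in depth, dark
v,u=np.mgrid[0:400,0:640]; p=cv2.undistortPoints(np.stack([u,v],-1).reshape(-1,1,2).astype(float),s['K'],s['D'])[:,0]
d=s['d'].ravel(); P=np.c_[p*d[:,None],d]@s['W'][:3,:3].T+s['W'][:3,3]
k=(d>0)&(abs(P[:,2]-.12)<.012)&(abs(P[:,0]-.64)<.03)&(abs(P[:,1]+.11)<.06)&(s['im'].reshape(-1,3).max(1)<70)
Q=P[k];print(len(Q),Q.min(0),Q.max(0),np.median(Q,0)); print(np.polyfit(Q[:,1],Q[:,0],1))
```

```text
[[ 0.0547  0.9985 -0.0003  0.639 ]
 [ 0.9985 -0.0547 -0.0003 -0.1127]
 [-0.0003 -0.0003 -1.      0.186 ]
 [ 0.      0.      0.      1.    ]] 11.45 [-0.5176  0.5571 -0.1053]
1315 [ 0.633  -0.1432  0.1081] [ 0.646  -0.0703  0.1258] [ 0.6393 -0.1023  0.1228]
[0.0427 0.6438]
```

View pics/w3.png

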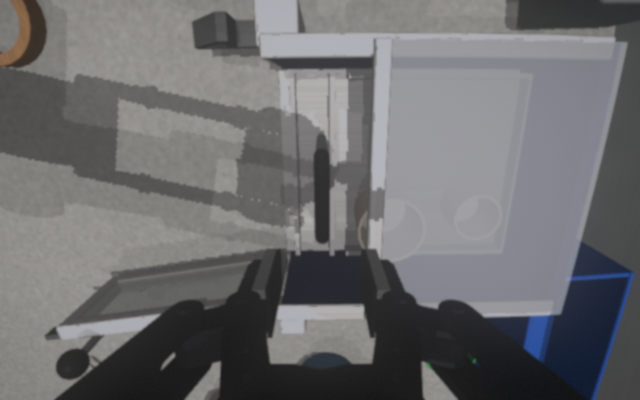

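The gate stands open and the handle is at (322,195) between the fingers, world (0.639, -0.107). Two cups show under the roof, at (392,230) and (478,215). I go down and grip the handle.

>>> {"name": "apply_moves", "arguments": {
  "motion": [
    {"dx":0.005,"dy":0,"dz":0.02,"twist":0},
    {"dx":0,"dy":0,"dz":0.02,"twist":0},
    {"dx":0,"dy":0,"dz":0.02,"twist":0},
    {"dx":0,"dy":0,"dz":0.02,"twist":0},
    {"dx":0,"dy":0,"dz":0.02,"twist":0},
    {"dx":0,"dy":0,"dz":0.02,"twist":0},
    {"dx":0,"dy":0,"dz":0,"twist":0},
    {"dx":0,"dy":0,"dz":0,"twist":0},
    {"dx":0,"dy":0,"dz":0,"twist":0},
    {"dx":0,"dy":0,"dz":0,"twist":0}
  ]
}}

```text
time: 12.45
ee_pos: [0.6412, -0.1074, 0.0672]
tcp_rot: [0.726, 0.688, 0.001, 0.001]
ft_force: [-0.0, 0.2, -0.4]
finger_gap: 0.0383
grip_force: 0.0
```

>>> {"name": "apply_moves", "arguments": {
  "motion": [
    {"dx":0,"dy":0,"dz":0,"twist":0},
    {"dx":0,"dy":0,"dz":0,"twist":0},
    {"dx":0,"dy":0,"dz":0,"twist":0},
    {"dx":0,"dy":0,"dz":0,"twist":0},
    {"dx":0,"dy":0,"dz":0,"twist":0},
    {"dx":0,"dy":0,"dz":0,"twist":0},
    {"dx":0,"dy":-0.003,"dz":0,"twist":0},
    {"dx":0,"dy":-0.003,"dz":0,"twist":0},
    {"dx":0,"dy":-0.004,"dz":0,"twist":0},
    {"dx":0,"dy":-0.005,"dz":0,"twist":0}
  ],
  "claw": 0
}}

```text
time: 13.45
ee_pos: [0.6264, -0.1065, 0.0665]
tcp_rot: [0.726, 0.688, 0.001, 0.001]
ft_force: [1.4, -0.4, 6.1]
finger_gap: 0.0103
grip_force: 58.9
```

>>> {"name": "apply_moves", "arguments": {
  "motion": [
    {"dx":0,"dy":-0.007,"dz":0,"twist":0},
    {"dx":0,"dy":-0.009,"dz":0,"twist":0},
    {"dx":0,"dy":-0.01,"dz":0,"twist":0},
    {"dx":0,"dy":-0.01,"dz":0,"twist":0},
    {"dx":0,"dy":-0.01,"dz":0,"twist":0},
    {"dx":0,"dy":-0.01,"dz":0,"twist":0},
    {"dx":0,"dy":-0.01,"dz":0,"twist":0},
    {"dx":0,"dy":-0.01,"dz":0,"twist":0},
    {"dx":0,"dy":-0.01,"dz":0,"twist":0},
    {"dx":0,"dy":-0.01,"dz":0,"twist":0}
  ]
}}

```text
time: 14.45
ee_pos: [0.5303, -0.1021, 0.0665]
tcp_rot: [0.726, 0.688, 0.0, 0.002]
ft_force: [2.3, -3.2, 5.4]
finger_gap: 0.0104
grip_force: 58.9
```

>>> {"name": "apply_moves", "arguments": {
  "motion": [
    {"dx":0,"dy":-0.01,"dz":0,"twist":0},
    {"dx":0,"dy":-0.01,"dz":0,"twist":0},
    {"dx":0,"dy":-0.01,"dz":0,"twist":0},
    {"dx":0,"dy":-0.01,"dz":0,"twist":0},
    {"dx":0,"dy":-0.01,"dz":0,"twist":0},
    {"dx":0,"dy":-0.01,"dz":0,"twist":0},
    {"dx":0,"dy":-0.008,"dz":0,"twist":0},
    {"dx":0,"dy":-0.006,"dz":0,"twist":0},
    {"dx":0,"dy":-0.004,"dz":0,"twist":0},
    {"dx":0,"dy":-0.003,"dz":0,"twist":0}
  ]
}}

```text
time: 15.45
ee_pos: [0.4501, -0.0985, 0.0665]
tcp_rot: [0.726, 0.688, 0.0, 0.003]
ft_force: [7.2, -3.5, 1.0]
finger_gap: 0.01
grip_force: 58.8
```

>>> {"name": "apply_moves", "arguments": {
  "motion": [
    {"dx":0,"dy":0,"dz":0,"twist":0},
    {"dx":0,"dy":0,"dz":0,"twist":0},
    {"dx":0,"dy":0,"dz":0,"twist":0},
    {"dx":0,"dy":0,"dz":-0.03,"twist":0},
    {"dx":0,"dy":0,"dz":-0.04,"twist":0},
    {"dx":0,"dy":0,"dz":-0.04,"twist":0},
    {"dx":-0.02,"dy":0.02,"dz":-0.04,"twist":0},
    {"dx":-0.02,"dy":0.02,"dz":-0.04,"twist":0},
    {"dx":0,"dy":0.03,"dz":-0.03,"twist":0},
    {"dx":0,"dy":0,"dz":0,"twist":0}
  ],
  "claw": 0.45
}}

```text
time: 16.45
ee_pos: [0.5215, -0.142, 0.2894]
tcp_rot: [0.726, 0.688, 0.002, 0.004]
ft_force: [-1.0, -0.0, -0.8]
finger_gap: 0.0384
grip_force: 0.0
```

Run:
```python
from h import *
np.set_printoptions(precision=4,suppress=True)
s=snap('wrist','w4');c=snap('scene','s2');T,o=pose();print(T[:3,3],o['time'],o['ft_force'])
cv2.imwrite('pics/c6.png',np.vstack([cv2.resize(s['im'],(480,300)),cv2.resize(c['im'][170:330,230:486],(480,300),interpolation=3)]))
```

```text
[ 0.5161 -0.1401  0.285 ] 16.55 [ 0.4356  0.6068 -0.5772]
```

View pics/c6.png

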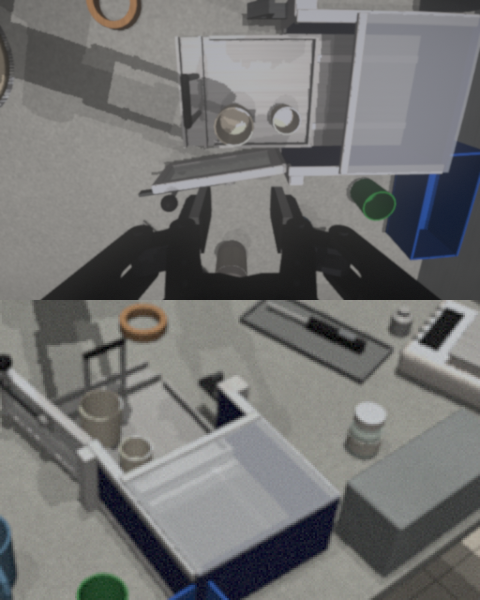

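Wrist view: large cup rim at (312,167) and small cup rim at (380,160) in full-size pixels; two cups in all. Scene view: rims at (283,224) and (302,250). I'll measure both, along with their mouth sizes.

Run:
```python
from h import *
np.set_printoptions(precision=4,suppress=True)
s=snap('wrist','w5');T,o=pose();print(T[:3,3])
c=load('s2')
for n in('big','small'):
    pw={'big':(312,167),'small':(380,160)}[n];ps={'big':(283.3,224.4),'small':(302,250)}[n]
    print(n,tri(s,pw,c,ps))
v,u=np.mgrid[0:400,0:640]
for nm in('w5','s2'):
    q=load(nm)
    p=cv2.undistortPoints(np.stack([u,v],-1).reshape(-1,1,2).astype(float),q['K'],q['D'])[:,0]
    d=q['d'].ravel(); P=np.c_[p*d[:,None],d]@q['W'][:3,:3].T+q['W'][:3,3]
    k=(d>0)&(P[:,0]>.455)&(P[:,0]<.66)&(P[:,1]>-.20)&(P[:,1]<-.03)&(P[:,2]>.035)&(P[:,2]<.1)
    M=k.reshape(400,640).astype(np.uint8); n,l,st,ce=cv2.connectedComponentsWithStats(M)
    for i in range(1,n):
        if st[i,4]>60:
            Q=P[l.ravel()==i]; zt=np.percentile(Q[:,2],97); t=Q[abs(Q[:,2]-zt)<.005]
            ctr,r=cv2.minEnclosingCircle(t[:,:2].astype(np.float32)); print(nm,st[i],'ztop',zt,'circ',ctr,r,'med',np.median(t,0))
```

```text
[ 0.515  -0.1397  0.2841]
big (array([ 0.5041, -0.1431,  0.0717]), np.float64(0.0011240699513447717))
small (array([ 0.591 , -0.1428,  0.0456]), np.float64(0.002503711580146565))
w5 [ 291  142   54   56 1122] ztop 0.07969980815078957 circ (0.5112709403038025, -0.14703844487667084) 0.03194894641637802 med [ 0.511  -0.1499  0.0784]
w5 [368 143  41  39 665] ztop 0.06385801653495586 circ (0.5988867282867432, -0.1459011733531952) 0.02403479814529419 med [ 0.5995 -0.1451  0.0625]
s2 [273 217  23  28 495] ztop 0.08006729233360926 circ (0.5142146348953247, -0.14812563359737396) 0.03397602587938309 med [ 0.5145 -0.1467  0.0782]
s2 [294 242  18  19 234] ztop 0.06489597950394158 circ (0.6015926599502563, -0.14577369391918182) 0.026329200714826584 med [ 0.6006 -0.1472  0.0624]
```

The cups are cup_1 at (0.600, -0.146, rim 0.064, radius 24 mm) and cup_3 at (0.513, -0.1475, rim 0.080, radius 32 mm). The tool can only turn about the vertical, so I must tilt the probe inside the grip. I'll press its rear end on the bay's left wall top, which is fixed. Now I go over the tray.

>>> {"name": "apply_moves", "arguments": {
  "motion": [
    {"dx":0.044,"dy":0,"dz":0,"twist":0},
    {"dx":0.044,"dy":0,"dz":0,"twist":0},
    {"dx":0.044,"dy":0,"dz":0,"twist":0},
    {"dx":0.044,"dy":0,"dz":0,"twist":0},
    {"dx":0.044,"dy":0,"dz":0,"twist":0},
    {"dx":0.044,"dy":0,"dz":0,"twist":0},
    {"dx":0.044,"dy":0,"dz":0,"twist":0},
    {"dx":0.044,"dy":0,"dz":0,"twist":0},
    {"dx":0.044,"dy":0,"dz":0,"twist":0},
    {"dx":0.044,"dy":0,"dz":0,"twist":0}
  ],
  "claw": 0.6
}}

```text
time: 17.6
ee_pos: [0.5377, 0.3, 0.2837]
tcp_rot: [0.726, 0.688, -0.002, -0.001]
ft_force: [1.0, -0.1, 1.3]
finger_gap: 0.0515
grip_force: 0.0
```

>>> {"name": "apply_moves", "arguments": {
  "motion": [
    {"dx":0,"dy":0,"dz":0,"twist":-8.3},
    {"dx":0,"dy":0,"dz":0,"twist":-8.3},
    {"dx":0,"dy":0,"dz":0,"twist":-8.3},
    {"dx":0,"dy":0,"dz":0,"twist":-8.3},
    {"dx":0,"dy":0,"dz":0,"twist":-8.3},
    {"dx":0,"dy":0,"dz":0,"twist":-8.3},
    {"dx":0,"dy":0,"dz":0,"twist":-8.3},
    {"dx":0,"dy":0,"dz":0,"twist":-8.3},
    {"dx":0,"dy":0,"dz":0,"twist":-8.3},
    {"dx":0,"dy":0,"dz":0,"twist":-8.3}
  ]
}}

```text
time: 18.6
ee_pos: [0.5378, 0.2982, 0.2836]
tcp_rot: [0.085, 0.996, -0.001, -0.002]
ft_force: [-0.3, 0.3, -0.5]
finger_gap: 0.0513
grip_force: 0.0
```

>>> {"name": "apply_moves", "arguments": {
  "motion": [
    {"dx":0,"dy":0,"dz":0,"twist":-8.3},
    {"dx":0,"dy":0,"dz":0,"twist":-8.3},
    {"dx":0,"dy":0,"dz":0,"twist":-8.3},
    {"dx":0,"dy":0,"dz":0.04,"twist":0},
    {"dx":0,"dy":0,"dz":0.04,"twist":0},
    {"dx":0,"dy":0,"dz":0.04,"twist":0},
    {"dx":0,"dy":0,"dz":0,"twist":0},
    {"dx":0,"dy":0,"dz":0,"twist":0},
    {"dx":0,"dy":0,"dz":0,"twist":0},
    {"dx":0,"dy":0,"dz":0,"twist":0}
  ]
}}

```text
time: 19.6
ee_pos: [0.5413, 0.2996, 0.1682]
tcp_rot: [-0.129, 0.992, 0.001, 0.002]
ft_force: [0.6, -0.5, 0.5]
finger_gap: 0.0511
grip_force: 0.0
```

```bash
cat >> h.py <<'E'
def cloud(q):
    v,u=np.mgrid[0:400,0:640]; p=cv2.undistortPoints(np.stack([u,v],-1).reshape(-1,1,2).astype(float),q['K'],q['D'])[:,0]
    d=q['d'].ravel(); return np.c_[p*d[:,None],d]@q['W'][:3,:3].T+q['W'][:3,3],d>0
E
python3 - <<'E'
from h import *
np.set_printoptions(precision=4,suppress=True)
s=snap('wrist','w6');T,o=pose();print(T,o['time'],o['qpos'])
P,ok=cloud(s); g=s['im'].reshape(-1,3).max(1)
k=ok&(P[:,2]>.017)&(P[:,2]<.04)&(P[:,0]>.38)&(P[:,0]<.66)&(P[:,1]>.2)&(P[:,1]<.4)
Q=P[k]; print(len(Q)); M=k.reshape(400,640).astype(np.uint8); n,l,st,ce=cv2.connectedComponentsWithStats(M)
for i in range(1,n):
    if st[i,4]>150:
        q=P[l.ravel()==i]; r=cv2.minAreaRect(q[:,:2].astype(np.float32)*1000); print(st[i],r,np.median(q[:,2]))
E
```

```text
[[-0.9667 -0.2557  0.0037  0.5412]
 [-0.2557  0.9668  0.0014  0.2995]
 [-0.0039  0.0004 -1.      0.1679]
 [ 0.      0.      0.      1.    ]] 19.65 [ 0.393   0.3598  1.4712 -0.0001  1.3067 -1.4363]
3109
[ 318   32   20  203 2590] ((504.7958984375, 297.87158203125), (193.64508056640625, 18.011898040771484), 16.299312591552734) 0.025070034666909213
[330 283  45  14 519] ((652.538330078125, 365.6147155761719), (2.899960994720459, 48.389427185058594), 17.22479820251465) 0.02926653415714786
```

View pics/w6.png

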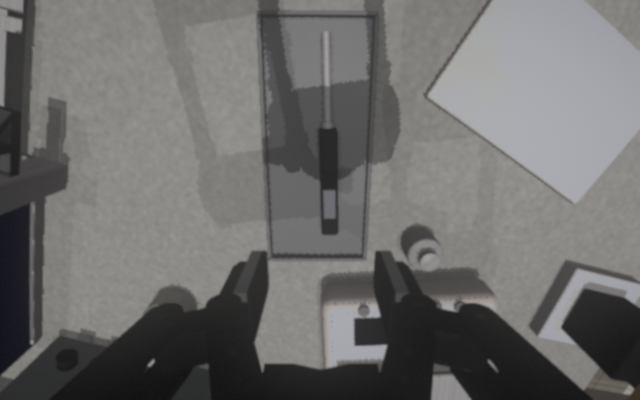

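The probe lies in the tray with its handle at (328,180) and its tip at (325,33). Its top is at 25 mm and its angle 16.3°. I grip 125 mm behind the tip, at (0.531, 0.306).

>>> {"name": "apply_moves", "arguments": {
  "motion": [
    {"dx":0.008,"dy":0.0085,"dz":0.03,"twist":-1.5},
    {"dx":0,"dy":0,"dz":0.03,"twist":0},
    {"dx":0,"dy":0,"dz":0.03,"twist":0},
    {"dx":0,"dy":0,"dz":0.03,"twist":0},
    {"dx":0,"dy":0,"dz":0.03,"twist":0},
    {"dx":0,"dy":0,"dz":0.02,"twist":0},
    {"dx":0,"dy":0,"dz":0.012,"twist":0},
    {"dx":0,"dy":0,"dz":0.007,"twist":0},
    {"dx":0,"dy":0,"dz":0.004,"twist":0},
    {"dx":0,"dy":0,"dz":0,"twist":0}
  ]
}}

```text
time: 20.65
ee_pos: [0.5313, 0.3056, -0.026]
tcp_rot: [-0.142, 0.99, 0.0, 0.001]
ft_force: [0.9, 0.4, 0.8]
finger_gap: 0.0508
grip_force: 0.0
```

>>> {"name": "apply_moves", "arguments": {
  "motion": [
    {"dx":0,"dy":0,"dz":0,"twist":0},
    {"dx":0,"dy":0,"dz":0,"twist":0},
    {"dx":0,"dy":0,"dz":0,"twist":0},
    {"dx":0,"dy":0,"dz":0,"twist":0},
    {"dx":0,"dy":0,"dz":0,"twist":0},
    {"dx":0,"dy":0,"dz":0,"twist":0},
    {"dx":0,"dy":0,"dz":0,"twist":0},
    {"dx":0,"dy":0,"dz":0,"twist":0},
    {"dx":0,"dy":0,"dz":0,"twist":0},
    {"dx":0,"dy":0,"dz":0,"twist":0}
  ],
  "claw": 0
}}

```text
time: 21.65
ee_pos: [0.5339, 0.3065, -0.0227]
tcp_rot: [-0.142, 0.99, 0.001, 0.004]
ft_force: [-1.2, -1.4, 16.6]
finger_gap: 0.0172
grip_force: 67.4
```

The probe is gripped (gap 17 mm). I lift it and carry it to the bay's left wall.

>>> {"name": "apply_moves", "arguments": {
  "motion": [
    {"dx":0,"dy":0,"dz":-0.015,"twist":0},
    {"dx":0,"dy":0,"dz":-0.03,"twist":0},
    {"dx":0,"dy":0,"dz":-0.04,"twist":0},
    {"dx":0,"dy":0,"dz":-0.045,"twist":0},
    {"dx":0,"dy":0,"dz":-0.045,"twist":0},
    {"dx":-0.005,"dy":-0.0435,"dz":0,"twist":0},
    {"dx":-0.005,"dy":-0.0435,"dz":0,"twist":0},
    {"dx":-0.005,"dy":-0.0435,"dz":0,"twist":0},
    {"dx":-0.005,"dy":-0.0435,"dz":0,"twist":0},
    {"dx":-0.005,"dy":-0.0435,"dz":0,"twist":0}
  ]
}}

```text
time: 22.65
ee_pos: [0.616, 0.1019, 0.1488]
tcp_rot: [-0.142, 0.99, -0.0, 0.001]
ft_force: [0.8, 0.6, -1.1]
finger_gap: 0.0169
grip_force: 59.1
```

>>> {"name": "apply_moves", "arguments": {
  "motion": [
    {"dx":-0.005,"dy":-0.0435,"dz":0,"twist":0},
    {"dx":-0.005,"dy":-0.0435,"dz":0,"twist":0},
    {"dx":0,"dy":0,"dz":0,"twist":8.4},
    {"dx":0,"dy":0,"dz":0,"twist":8.4},
    {"dx":0,"dy":0,"dz":0,"twist":8.4},
    {"dx":0,"dy":0,"dz":0,"twist":8.4},
    {"dx":0,"dy":0,"dz":0,"twist":8.4},
    {"dx":0,"dy":0,"dz":0,"twist":8.4},
    {"dx":0,"dy":0,"dz":0,"twist":8.4},
    {"dx":0,"dy":0,"dz":0,"twist":8.4}
  ]
}}

```text
time: 23.65
ee_pos: [0.6495, 0.0227, 0.1485]
tcp_rot: [0.432, 0.902, 0.0, 0.001]
ft_force: [0.3, 0.6, -1.3]
finger_gap: 0.0167
grip_force: 59.1
```

>>> {"name": "apply_moves", "arguments": {
  "motion": [
    {"dx":0,"dy":0,"dz":0,"twist":8.4},
    {"dx":0,"dy":0,"dz":0,"twist":8.4},
    {"dx":0,"dy":0,"dz":0,"twist":8.4},
    {"dx":0,"dy":0,"dz":0,"twist":8.4},
    {"dx":0,"dy":0,"dz":0,"twist":8.4},
    {"dx":0,"dy":0,"dz":0,"twist":0},
    {"dx":0,"dy":0,"dz":0,"twist":0},
    {"dx":0,"dy":0,"dz":0,"twist":0},
    {"dx":0,"dy":0,"dz":0,"twist":0},
    {"dx":0,"dy":0,"dz":0,"twist":0}
  ]
}}

```text
time: 24.65
ee_pos: [0.6493, 0.0227, 0.1477]
tcp_rot: [0.724, 0.689, -0.0, 0.0]
ft_force: [-0.1, -0.0, -0.9]
finger_gap: 0.0166
grip_force: 59.1
```

```bash
cat >> h.py <<'E'
def probe(s,T):
    # probe points in tool frame (wrist view): tip side = +x
    P,ok=cloud(s); Q=(P-T[:3,3])@T[:3,:3]; k=ok&(abs(Q[:,1])<.014)&(Q[:,0]>.014)&(Q[:,0]<.15)&(Q[:,2]>-.08)&(Q[:,2]<.13)
    M=k.reshape(400,640).astype(np.uint8); n,l,st,ce=cv2.connectedComponentsWithStats(M); i=1+np.argmax(st[1:,4]); q=Q[l.ravel()==i]
    return q
E
python3 - <<'E'
from h import *
np.set_printoptions(precision=4,suppress=True)
s=snap('wrist','w7');T,o=pose();print(T,o['time'],o['qpos'],o['finger_gap'],o['ft_force'])
q=probe(s,T)
for x in np.arange(.015,.15,.01):
    r=q[abs(q[:,0]-x)<.005]
    if len(r)>3: print(round(x,3),len(r),np.median(r,0))
P,ok=cloud(s)
for y in np.arange(-.03,.03,.004):
    k=ok&(abs(P[:,0]-.65)<.02)&(abs(P[:,1]-y)<.002)&(P[:,2]<.14)
    if k.sum()>3: print('wall',round(y,3),np.percentile(P[k,2],[5,50,95]))
E
```

```text
[[ 0.0498  0.9988  0.0001  0.6493]
 [ 0.9988 -0.0498 -0.0001  0.0227]
 [-0.0001  0.0001 -1.      0.1477]
 [ 0.      0.      0.      1.    ]] 24.7 [-0.072   0.4204  1.4251 -0.0001  1.296  -0.0221] 0.016620201305316825 [ 0.4622 -0.1627 -0.9421]
0.015 536 [ 0.0171 -0.0009 -0.0484]
0.025 969 [ 0.0251 -0.0009 -0.0485]
0.035 1042 [ 0.0351 -0.0005 -0.0485]
0.045 1076 [ 0.0429 -0.0005 -0.0436]
0.055 496 [ 0.055  -0.0007 -0.0412]
0.065 514 [ 0.0651 -0.0007 -0.0414]
0.075 554 [ 0.0752 -0.0005 -0.0414]
0.085 582 [ 0.0851 -0.0005 -0.0415]
0.095 646 [ 0.095  -0.0007 -0.0416]
0.105 687 [ 0.1051 -0.0006 -0.0416]
0.115 170 [ 0.1112 -0.0006 -0.0416]
wall 0.002 [0.0362 0.076  0.1143]
wall 0.006 [0.0148 0.1117 0.1142]
wall 0.01 [-0.0006  0.1073  0.1135]
wall 0.014 [-0.0016 -0.0004  0.0009]
wall 0.018 [-0.0016 -0.0002  0.0006]
wall 0.022 [-0.0018 -0.0002  0.0007]
wall 0.026 [-0.0013  0.0004  0.1028]
```

Run:
```python
from h import *
for n in('w7','w1','w3','s2'):
    P,ok=cloud(load(n))
    for x in (.62,.635,.65,.665,.68,.7):
        k=ok&(abs(P[:,0]-x)<.004)&(abs(P[:,2]-.113)<.006)&(abs(P[:,1])<.04)
        if k.sum()>5: print(n,x,k.sum(),np.percentile(P[k,1],[2,98]).round(4),np.median(P[k,2]).round(4))
```

```text
w7 0.62 635 [-0.0025  0.0342] 0.112
w7 0.635 28 [0.0043 0.0093] 0.1133
w7 0.665 98 [0.0025 0.0077] 0.113
w7 0.68 256 [-0.0125  0.007 ] 0.1139
w7 0.7 722 [-0.0388  0.0058] 0.1166
w1 0.62 439 [-0.0066  0.0318] 0.1124
w1 0.635 199 [-0.0074  0.0082] 0.1137
w1 0.65 199 [-0.0081  0.0075] 0.1138
w1 0.665 190 [-0.0085  0.0061] 0.1136
w1 0.68 259 [-0.0386  0.0055] 0.1147
w1 0.7 632 [-0.0392  0.0039] 0.1167
w3 0.62 697 [-0.0066  0.0288] 0.1124
w3 0.635 314 [-0.0078  0.0085] 0.1136
w3 0.65 318 [-0.0085  0.0078] 0.1137
w3 0.665 304 [-0.0091  0.0062] 0.1137
w3 0.68 393 [-0.0376  0.0055] 0.1147
w3 0.7 799 [-0.0391  0.0046] 0.1166
s2 0.62 30 [-0.0108  0.0302] 0.1134
s2 0.635 18 [-0.0102  0.018 ] 0.1136
s2 0.65 17 [-0.0117  0.0039] 0.1134
s2 0.665 16 [-0.0122  0.0028] 0.114
s2 0.68 9 [-0.0389 -0.0016] 0.1174
s2 0.7 30 [-0.0368 -0.0012] 0.1171
```

>>> {"name": "apply_moves", "arguments": {
  "motion": [
    {"dx":0.005,"dy":0.0185,"dz":0,"twist":0},
    {"dx":0,"dy":0,"dz":0.025,"twist":0},
    {"dx":0,"dy":0,"dz":0.025,"twist":0},
    {"dx":0,"dy":0,"dz":0.008,"twist":0},
    {"dx":0,"dy":0,"dz":0.003,"twist":0},
    {"dx":0,"dy":0,"dz":0.003,"twist":0},
    {"dx":0,"dy":0,"dz":0.003,"twist":0},
    {"dx":0,"dy":0,"dz":0.003,"twist":0},
    {"dx":0,"dy":0,"dz":0.003,"twist":0},
    {"dx":0,"dy":0,"dz":0,"twist":0}
  ]
}}

```text
time: 25.7
ee_pos: [0.6683, 0.0287, 0.0812]
tcp_rot: [0.725, 0.689, 0.002, 0.001]
ft_force: [-8.4, 5.3, 19.8]
finger_gap: 0.0169
grip_force: 64.4
```

```bash
cat > tilt.py <<'E'
from h import *
import sys
np.set_printoptions(precision=4,suppress=True)
s=snap('wrist',sys.argv[1]);T,o=pose();print(T[:3,3],np.degrees(np.arctan2(T[1,0],T[0,0])),o['time'],o['finger_gap'],o['ft_force'],o['moment'],o['qpos'][5])
q=probe(s,T)
for x in np.arange(.015,.15,.01):
    r=q[abs(q[:,0]-x)<.005]
    if len(r)>3: print(round(x,3),len(r),np.median(r,0),r[:,2].max())
E
python3 tilt.py w8
```

```text
[0.6683 0.0287 0.0813] 87.09407179367776 25.75 0.0168194389601788 [-8.4798  5.1914 20.5562] [ 0.2799  1.5066 -0.2264] -0.012938132102118055
0.015 631 [ 0.017  -0.0005 -0.0474] 0.08316545201058323
0.025 1185 [ 0.025  -0.0005 -0.0465] 0.08338602768858216
0.035 1263 [ 0.035  -0.0005 -0.0455] 0.08351610694297765
0.045 1166 [ 0.0434 -0.0005 -0.0388] 0.08325914851718139
0.055 690 [ 0.055  -0.0005 -0.0352] 0.08348845989551583
0.065 727 [ 0.065  -0.0005 -0.0341] 0.08331491513863591
0.075 765 [ 0.0751 -0.0001 -0.0331] 0.08333306243268387
0.085 781 [ 0.0851 -0.0001 -0.0319] 0.08395695680227358
0.095 807 [ 0.095  -0.0001 -0.0309] 0.08363803300770561
0.105 871 [ 0.1051 -0.0001 -0.0297] 0.08431813315747132
0.115 600 [ 0.1136 -0.0001 -0.0272] 0.08394254055833768
0.125 295 [ 0.1248 -0.0074  0.0818] 0.0841148610027626
0.135 307 [ 0.1351 -0.0073  0.0818] 0.08407355043954906
0.145 87 [0.1414 0.0078 0.0821] 0.08350516639610372
```

>>> {"name": "apply_moves", "arguments": {
  "motion": [
    {"dx":0,"dy":0,"dz":-0.015,"twist":0},
    {"dx":0,"dy":-0.012,"dz":0,"twist":0},
    {"dx":0.002,"dy":0,"dz":0.01,"twist":0},
    {"dx":0,"dy":0,"dz":0.005,"twist":0},
    {"dx":0,"dy":0,"dz":0.003,"twist":0},
    {"dx":0,"dy":0,"dz":0.003,"twist":0},
    {"dx":0,"dy":0,"dz":0.003,"twist":0},
    {"dx":0,"dy":0,"dz":0.003,"twist":0},
    {"dx":0,"dy":0,"dz":0.002,"twist":0},
    {"dx":0,"dy":0,"dz":0,"twist":0}
  ]
}}

```text
time: 26.75
ee_pos: [0.6564, 0.0323, 0.0646]
tcp_rot: [0.725, 0.689, 0.002, -0.0]
ft_force: [-6.2, 7.9, 24.0]
finger_gap: 0.0166
grip_force: 77.6
```

```bash
python3 tilt.py w9 | cut -c1-120
```

```text
[0.6564 0.0323 0.0646] 87.08326948397537 26.8 0.01692605046813536 [-5.8769  6.9908 22.6985] [ 0.5087  0.9839 -0.1942] -0
0.015 812 [ 0.0171 -0.0005 -0.0441] 0.0666729151847173
0.025 1379 [ 0.0249 -0.0005 -0.0389] 0.06683843068936134
0.035 1375 [ 0.0352 -0.0005 -0.0326] 0.06683282842438987
0.045 739 [ 0.0446 -0.0005 -0.0167] 0.06736984192486427
0.055 697 [ 0.0549 -0.0005 -0.0093] 0.06686161633911414
0.065 706 [ 0.0649 -0.0005  0.0636] 0.06702552547397847
0.075 709 [ 0.0751 -0.0005  0.0639] 0.06738509367355235
0.085 683 [0.085  0.     0.0645] 0.06781740604117614
0.095 717 [0.095  0.     0.0646] 0.06725322852497054
0.105 676 [ 0.1048 -0.0005  0.0647] 0.06745716577422335
0.115 543 [0.1159 0.0002 0.0654] 0.06738532294382875
0.125 719 [0.1249 0.0002 0.0654] 0.06786579367998596
0.135 653 [0.1343 0.0002 0.0654] 0.06759782599563514
```

Tilt is now about 34°. I shift closer to the wall so it gets steeper with table clearance.

>>> {"name": "apply_moves", "arguments": {
  "motion": [
    {"dx":0,"dy":0,"dz":-0.02,"twist":0},
    {"dx":-0.007,"dy":0,"dz":0,"twist":0},
    {"dx":0,"dy":0,"dz":0.005,"twist":0},
    {"dx":0,"dy":0,"dz":0.003,"twist":0},
    {"dx":0,"dy":0,"dz":0.002,"twist":0},
    {"dx":0,"dy":0,"dz":0.002,"twist":0},
    {"dx":0,"dy":0,"dz":0.002,"twist":0},
    {"dx":0,"dy":0,"dz":0.001,"twist":0},
    {"dx":0,"dy":0,"dz":0,"twist":0},
    {"dx":0,"dy":0,"dz":0,"twist":0}
  ]
}}

```text
time: 27.8
ee_pos: [0.6557, 0.0222, 0.0704]
tcp_rot: [0.725, 0.689, 0.001, 0.001]
ft_force: [-8.3, 1.0, 29.0]
finger_gap: 0.0164
grip_force: 78.6
```

```bash
python3 tilt.py w10 | cut -c1-120|head -7
```

```text
[0.6557 0.0222 0.0704] 87.10104476020233 27.85 0.01686825082075699 [-7.7707  2.1728 29.5653] [-0.4241  1.4118 -0.2296] -
0.015 803 [ 0.0171 -0.0005 -0.0442] 0.07232045479139917
0.025 1370 [ 0.0249 -0.0005 -0.0389] 0.07257405410167611
0.035 1379 [ 0.0351 -0.0005 -0.0327] 0.07266291169254879
0.045 718 [ 0.0446 -0.0005 -0.0172] 0.07228180146723905
0.055 672 [ 0.0549 -0.0005 -0.0101] 0.07239142422924266
0.065 674 [ 0.0651 -0.0005 -0.0035] 0.07233877671619969
```

>>> {"name": "apply_moves", "arguments": {
  "motion": [
    {"dx":0,"dy":0,"dz":-0.012,"twist":0},
    {"dx":0.005,"dy":0,"dz":0,"twist":0},
    {"dx":0,"dy":0,"dz":0.006,"twist":0},
    {"dx":0,"dy":0,"dz":0.003,"twist":0},
    {"dx":0,"dy":0,"dz":0.002,"twist":0},
    {"dx":0,"dy":0,"dz":0.002,"twist":0},
    {"dx":0,"dy":0,"dz":0.002,"twist":0},
    {"dx":0,"dy":0,"dz":0.002,"twist":0},
    {"dx":0,"dy":0,"dz":0.001,"twist":0},
    {"dx":0,"dy":0,"dz":0,"twist":0}
  ]
}}

```text
time: 28.85
ee_pos: [0.6564, 0.0278, 0.0666]
tcp_rot: [0.725, 0.689, 0.001, 0.002]
ft_force: [-10.2, 2.7, 38.7]
finger_gap: 0.0168
grip_force: 80.2
```

```bash
python3 tilt.py w11 | cut -c1-120|head -7
```

```text
[0.6564 0.0277 0.0666] 87.12396673785652 28.9 0.016927947644228017 [-10.6128   2.4516  37.8718] [-0.5415  1.8032 -0.2463
0.015 816 [ 0.0171 -0.0005 -0.044 ] 0.06856957480596904
0.025 1376 [ 0.025  -0.0005 -0.0387] 0.06866696129715455
0.035 1360 [ 0.0351 -0.0005 -0.0324] 0.06847989567038804
0.045 736 [ 0.0447 -0.0005 -0.0164] 0.06834955861787081
0.055 711 [ 0.055  -0.0005 -0.0086] 0.06832716663142725
0.065 695 [0.0649 0.     0.0648] 0.06884217191638843
```

Pressing further only raised the force, with no more tilt, so I stop. I'll use the inner face of the bay's left wall instead, pushing the tip horizontally against it while rising.

>>> {"name": "apply_moves", "arguments": {
  "motion": [
    {"dx":0,"dy":0,"dz":-0.03,"twist":0},
    {"dx":0,"dy":0,"dz":-0.04,"twist":0},
    {"dx":-0.035,"dy":0,"dz":-0.02,"twist":0},
    {"dx":-0.04,"dy":0,"dz":0,"twist":0},
    {"dx":-0.04,"dy":0,"dz":0,"twist":0},
    {"dx":-0.03,"dy":0,"dz":0,"twist":0},
    {"dx":0,"dy":0,"dz":0.02,"twist":0},
    {"dx":0,"dy":0,"dz":0.02,"twist":0},
    {"dx":0,"dy":0,"dz":0.014,"twist":0},
    {"dx":0,"dy":0,"dz":0,"twist":0}
  ]
}}

```text
time: 29.9
ee_pos: [0.6463, -0.1172, 0.0916]
tcp_rot: [0.725, 0.689, -0.002, -0.003]
ft_force: [-0.1, -1.1, -1.6]
finger_gap: 0.0169
grip_force: 74.0
```

```bash
python3 tilt.py w12 | cut -c1-160|head -15
```

```text
[ 0.6474 -0.1172  0.0933] 87.1380497972219 29.95 0.017066663428789913 [-0.1412 -0.6801 -1.8839] [-0.1505 -0.0048 -0.0082] -0.23407857837025114
0.015 803 [ 0.017  -0.0014 -0.0422] 0.08678025159456253
0.025 1316 [ 0.025  -0.001  -0.0374] 0.08741567038011717
0.035 1336 [ 0.0351 -0.0014 -0.0313] 0.08700557988791294
0.045 718 [ 0.0447 -0.001  -0.0156] 0.08749524878065508
0.055 661 [ 0.0549 -0.001  -0.009 ] 0.08722916313883115
0.065 651 [ 0.065  -0.001  -0.0022] 0.08696201876364094
0.075 647 [ 0.0749 -0.0005  0.062 ] 0.08688528932931457
0.085 648 [ 0.0849 -0.001   0.062 ] 0.08731639940295213
0.095 677 [ 0.0952 -0.001   0.063 ] 0.08796369565566364
0.105 2157 [0.1089 0.0002 0.0151] 0.08786597259360317
0.115 1357 [ 0.1136  0.0001 -0.0204] -0.017878668708879934
```

>>> {"name": "apply_moves", "arguments": {
  "motion": [
    {"dx":0.005,"dy":0,"dz":0,"twist":0},
    {"dx":0.0032,"dy":0,"dz":-0.0043,"twist":0},
    {"dx":0.0034,"dy":0,"dz":-0.0042,"twist":0},
    {"dx":0.0036,"dy":0,"dz":-0.004,"twist":0},
    {"dx":0.0037,"dy":0,"dz":-0.0039,"twist":0},
    {"dx":0.0038,"dy":0,"dz":-0.0037,"twist":0},
    {"dx":0.004,"dy":0,"dz":-0.0035,"twist":0},
    {"dx":0,"dy":0,"dz":0,"twist":0},
    {"dx":0,"dy":0,"dz":0,"twist":0},
    {"dx":0,"dy":0,"dz":0,"twist":0}
  ]
}}

```text
time: 30.95
ee_pos: [0.6508, -0.0935, 0.1215]
tcp_rot: [0.724, 0.69, -0.001, 0.003]
ft_force: [-0.9, -6.4, 1.9]
finger_gap: 0.0166
grip_force: 75.7
```

```bash
python3 tilt.py w13 | cut -c1-160|head -15
```

```text
[ 0.6508 -0.0935  0.1215] 87.19265070747123 31.0 0.01676528528142203 [-0.8454 -6.6013  0.5356] [-1.3081  0.3207  0.0563] -0.19419170601981223
0.015 837 [ 0.0169 -0.0005 -0.0366] 0.1153073643058296
0.025 1317 [ 0.0251 -0.0005 -0.0278] 0.11514908422218953
0.035 739 [ 0.0336 -0.0009 -0.0075] 0.11498648213344491
0.045 554 [ 0.045  -0.0007  0.0059] 0.11255440399484828
0.055 526 [ 0.055  -0.0005  0.0173] 0.11505392959250514
0.065 521 [ 0.065  -0.0005  0.1045] 0.11529946761187908
0.075 500 [ 0.0749 -0.0005  0.0894] 0.11501797659668123
0.085 908 [0.0859 0.     0.0081] 0.11529679880082369
0.095 1151 [0.0951 0.     0.0071] 0.00940345460811627
0.105 111 [0.1004 0.     0.0079] 0.009679500404136402
0.115 272 [ 0.1169 -0.      0.1209] 0.12251253828459634
0.125 443 [ 0.125  -0.0004  0.1208] 0.12290180704001186
0.135 474 [0.1351 0.0004 0.1208] 0.12353472885204024
0.145 489 [0.1451 0.0004 0.1207] 0.12298970041121088
```

The tilt is now about 49° at 6.6 N, so this works. A little more.

>>> {"name": "apply_moves", "arguments": {
  "motion": [
    {"dx":0.0035,"dy":0,"dz":-0.0029,"twist":0},
    {"dx":0.0036,"dy":0,"dz":-0.0028,"twist":0},
    {"dx":0.0037,"dy":0,"dz":-0.0026,"twist":0},
    {"dx":0.0038,"dy":0,"dz":-0.0025,"twist":0},
    {"dx":0.0039,"dy":0,"dz":-0.0024,"twist":0},
    {"dx":0.0039,"dy":0,"dz":-0.0022,"twist":0},
    {"dx":0,"dy":0,"dz":0,"twist":0},
    {"dx":0,"dy":0,"dz":0,"twist":0},
    {"dx":-0.02,"dy":0,"dz":-0.02,"twist":0},
    {"dx":0,"dy":0,"dz":0,"twist":0}
  ]
}}

```text
time: 32.0
ee_pos: [0.6527, -0.0901, 0.1585]
tcp_rot: [0.725, 0.689, 0.002, 0.004]
ft_force: [0.5, -0.7, -0.4]
finger_gap: 0.0166
grip_force: 76.1
```

```bash
python3 tilt.py w14 | cut -c1-160|head -15
python3 - <<'E'
from h import *
s=load('w14');print(s['W'][:3,3]);cv2.imwrite('pics/w14z.png',cv2.convertScaleAbs(s['im'],alpha=1.3))
E
```

```text
[ 0.6519 -0.0887  0.1572] 87.05920212854862 32.05 0.01671041974234378 [ 0.5145  1.4084 -1.3343] [ 0.0553  0.0336 -0.0221] -0.19002727482192477
0.015 723 [ 0.017  -0.0001 -0.0268] -0.00770698230577283
0.025 653 [ 0.022  -0.0001 -0.0084] 0.010530435433408949
0.035 316 [0.0348 0.0004 0.0152] 0.02867907442938677
0.045 245 [ 0.0448 -0.0001  0.0298] 0.041526780917333556
0.055 227 [ 0.0551 -0.0001  0.0466] 0.12806992753694038
0.065 123 [ 0.0625 -0.001   0.1256] 0.1281829796067065
0.075 114 [ 0.0724 -0.0054  0.1265] 0.12798582686372567
[ 0.6550038  -0.00897552  0.32781788]
```

View pics/w14z.png

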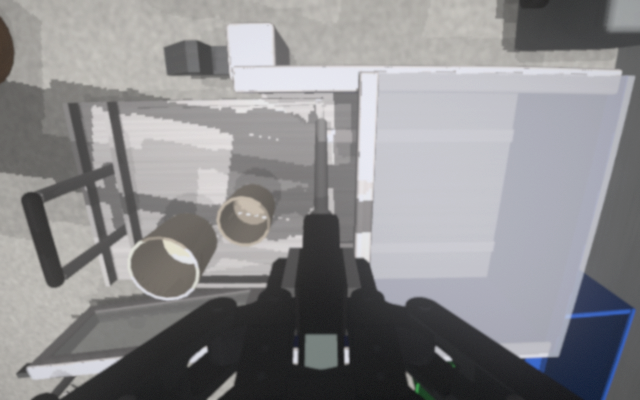

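The probe is held steeply, about 57° tip down. Both cups stand upright: cup_1 rim at (245,220), cup_3 rim at (165,275). I'll fit the tip's place in tool coordinates and the cups' current positions.

```bash
cat > rod.py <<'E'
from h import *
import sys
np.set_printoptions(precision=4,suppress=True)
def rodfit(s,T):
    P,ok=cloud(s); Q=(P-T[:3,3])@T[:3,:3]
    k=ok&(abs(Q[:,1])<.007)&(Q[:,0]>.028)&(Q[:,0]<.085)&(Q[:,2]>-.01)&(Q[:,2]<.09)
    q=Q[k]; best=None
    for _ in range(300):
        i,j=np.random.default_rng(_).choice(len(q),2,False); d=q[j]-q[i]; L=np.linalg.norm(d)
        if L<.01: continue
        d/=L; e=np.linalg.norm(np.cross(q-q[i],d),axis=1)<.004
        if best is None or e.sum()>best.sum(): best=e
    r=q[best]; c=r.mean(0); d=np.linalg.svd(r-c)[2][0]; d*=np.sign(d[2]); t=(r-c)@d
    return c,d,c+d*t.max(),len(r)
def cups(s):
    P,ok=cloud(s); out=[]
    for (x,y),z in (((.600,-.146),.063),((.513,-.1475),.079)):
        k=ok&(np.hypot(P[:,0]-x,P[:,1]-y)<.055)&(abs(P[:,2]-z)<.004); t=P[k]
        if len(t)>20:
            c,r=cv2.minEnclosingCircle(t[:,:2].astype(np.float32)); out.append((np.round(c,4),round(r,4),np.median(t[:,2]).round(4)))
    return out
if __name__=='__main__':
    T,o=pose(); s=snap('wrist',sys.argv[1]); T,o=pose()
    print(T[:3,3],np.degrees(np.arctan2(T[1,0],T[0,0])),o['time'],o['ft_force'],o['qpos'])
    print(rodfit(s,T)); print(cups(s))
    c=snap('scene',sys.argv[1]+'s'); print('scene',cups(c))
E
python3 rod.py w15
python3 - <<'E'
from h import *
from rod import *
s=load('w15s');T,_=pose();P,ok=cloud(s);Q=(P-T[:3,3])@T[:3,:3]
k=ok&(abs(Q[:,1])<.012)&(Q[:,0]>.025)&(Q[:,0]<.1)&(Q[:,2]>-.02)&(Q[:,2]<.1);print('scene rod',Q[k][::3])
E
```

```text
[ 0.651  -0.0878  0.156 ] 87.09080836198505 32.1 [ 0.6886  0.2324 -0.8847] [-0.2405  0.4242  1.3975  0.0011  1.3171 -0.19  ]
(array([0.0438, 0.0003, 0.0274]), array([ 0.536 , -0.0112,  0.8441]), array([ 0.0635, -0.0001,  0.0584]), 834)
[(array([ 0.5836, -0.1128]), 0.0238, np.float64(0.0623)), (array([ 0.5104, -0.1471]), 0.0332, np.float64(0.0782))]
scene [(array([ 0.5852, -0.1156]), 0.025, np.float64(0.0622)), (array([ 0.5133, -0.1482]), 0.034, np.float64(0.0786))]
scene rod [[ 0.0909 -0.0116  0.041 ]
 [ 0.0857 -0.0093  0.0401]
 [ 0.026   0.0024  0.003 ]
 [ 0.0842 -0.0071  0.0412]
 [ 0.0928 -0.0049  0.0438]
 [ 0.0774 -0.0108  0.0444]
 [ 0.0804 -0.0023  0.0389]
 [ 0.087   0.0022  0.0386]
 [ 0.0298  0.0023  0.0122]
 [ 0.0756 -0.0043  0.0417]
 [ 0.0795  0.0032  0.0375]
 [ 0.0872  0.0063  0.039 ]
 [ 0.031   0.0012  0.0174]
 [ 0.0774 -0.01    0.0512]
 [ 0.0785  0.0007  0.0428]
 [ 0.0835  0.0069  0.0403]
 [ 0.0898  0.0117  0.0396]
 [ 0.0345  0.0053  0.0194]
 [ 0.0784 -0.0068  0.0528]
 [ 0.0763  0.0077  0.0395]
 [ 0.0866  0.0118  0.0415]
 [ 0.04    0.003   0.0278]
 [ 0.0758 -0.0074  0.0557]
 [ 0.0774  0.0029  0.0478]
 [ 0.0802  0.0115  0.042 ]
 [ 0.0411  0.006   0.0295]
 [ 0.0749 -0.0018  0.0542]
 [ 0.0746  0.0105  0.0436]
 [ 0.0459  0.0045  0.0371]
 [ 0.0764 -0.0031  0.0599]
 [ 0.0747  0.0108  0.0471]
 [ 0.0502  0.0038  0.0437]
 [ 0.0761 -0.0065  0.0664]
 [ 0.0768  0.0049  0.0571]
 [ 0.0494  0.0052  0.0458]
 [ 0.0777 -0.012   0.0758]
 [ 0.0776  0.0004  0.0652]
 [ 0.0497  0.0051  0.0498]
 [ 0.0779 -0.0118  0.0797]
 [ 0.0771  0.0014  0.0678]
 [ 0.0759 -0.0091  0.0801]]
```

cup_1 has been shifted, to (0.585, -0.114), still upright on the floor; cup_3 stays at (0.512, -0.1475). I go above cup_1 and check.

>>> {"name": "apply_moves", "arguments": {
  "motion": [
    {"dx":-0.015,"dy":-0.012,"dz":-0.01,"twist":0},
    {"dx":-0.02,"dy":-0.015,"dz":0,"twist":0},
    {"dx":-0.02,"dy":-0.015,"dz":0,"twist":0},
    {"dx":-0.018,"dy":-0.013,"dz":0,"twist":0},
    {"dx":-0.012,"dy":-0.01,"dz":0,"twist":0},
    {"dx":0,"dy":0,"dz":0,"twist":0},
    {"dx":0,"dy":0,"dz":0,"twist":0},
    {"dx":0,"dy":0,"dz":0,"twist":0},
    {"dx":0,"dy":0,"dz":0,"twist":0},
    {"dx":0,"dy":0,"dz":0,"twist":0}
  ]
}}

```text
time: 33.15
ee_pos: [0.5814, -0.1693, 0.1646]
tcp_rot: [0.724, 0.689, 0.0, -0.0]
ft_force: [-0.0, -0.3, -1.2]
finger_gap: 0.0167
grip_force: 76.1
```

```bash
sed -i 's/((.600,-.146),.063)/((.585,-.114),.063)/; s/<.055)/<.042)/' rod.py; python3 rod.py w16
python3 - <<'E'
from h import *
s=load('w16');b=load('w16s')
cv2.imwrite('pics/c7.png',np.vstack([cv2.convertScaleAbs(cv2.resize(s['im'][150:400,180:500],(512,300+100)),alpha=1.5)[:330],cv2.resize(b['im'][180:290,250:420],(512,331)[:2],interpolation=3)[:260]]))
E
```

```text
[ 0.5813 -0.1694  0.1645] 87.16349297831312 33.2 [ 0.8325 -0.0367 -1.1622] [-0.3985  0.3451  1.5026  0.0001  1.294  -0.349 ]
(array([ 0.044 , -0.0007,  0.0274]), array([ 0.539 , -0.0074,  0.8423]), array([ 0.0645, -0.0009,  0.0595]), 868)
[(array([ 0.5833, -0.1132]), 0.024, np.float64(0.0626)), (array([ 0.5115, -0.1475]), 0.0318, np.float64(0.0785))]
scene [(array([ 0.5848, -0.1138]), 0.0253, np.float64(0.0625)), (array([ 0.5127, -0.1497]), 0.0343, np.float64(0.0781))]
```

View pics/c7.png

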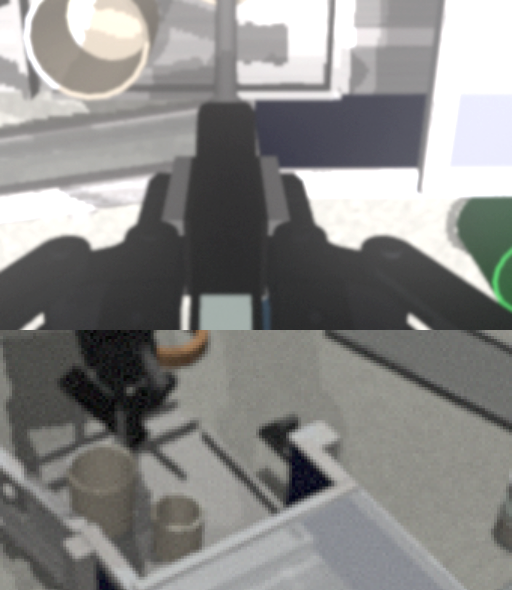

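The wrist crop shows the rod pointing forward from the handle (225,50), with cup_3 at (90,40). The scene crop shows the tip by the gripper over the carriage and both cups upright. The tip computes to (0.583, -0.108, 0.102), over cup_1's mouth. I dip it 64 mm down, hold, and check.

>>> {"name": "apply_moves", "arguments": {
  "motion": [
    {"dx":0,"dy":0,"dz":0.015,"twist":0},
    {"dx":0,"dy":0,"dz":0.015,"twist":0},
    {"dx":0,"dy":0,"dz":0.01,"twist":0},
    {"dx":0,"dy":0,"dz":0.01,"twist":0},
    {"dx":0,"dy":0,"dz":0.008,"twist":0},
    {"dx":0,"dy":0,"dz":0.006,"twist":0},
    {"dx":0,"dy":0,"dz":0,"twist":0},
    {"dx":0,"dy":0,"dz":0,"twist":0},
    {"dx":0,"dy":0,"dz":0,"twist":0},
    {"dx":0,"dy":0,"dz":0,"twist":0}
  ]
}}

```text
time: 34.25
ee_pos: [0.5814, -0.1701, 0.1012]
tcp_rot: [0.725, 0.689, 0.0, 0.001]
ft_force: [-0.6, -0.6, -0.5]
finger_gap: 0.017
grip_force: 76.1
```

```bash
python3 rod.py w17
python3 - <<'E'
from h import *
T,_=pose();P,ok=cloud(load('w17'));Q=(P-T[:3,3])@T[:3,:3]
for x in np.arange(.03,.08,.004):
    k=ok&(abs(Q[:,1])<.004)&(abs(Q[:,0]-x)<.002); r=Q[k]
    print(round(x,3),np.sort(r[:,2])[::6].round(3)[:14])
E
```

```text
[ 0.5813 -0.1701  0.1012] 87.11267418427998 34.3 [-0.1641  0.7384 -0.5681] [-0.3995  0.3923  1.5957 -0.0001  1.1526 -0.3491]
(array([ 0.0478, -0.0008,  0.0337]), array([ 0.5332, -0.0107,  0.8459]), array([ 0.0827, -0.0015,  0.089 ]), 960)
[(array([ 0.5832, -0.113 ]), 0.0239, np.float64(0.0625)), (array([ 0.5113, -0.1473]), 0.0322, np.float64(0.0784))]
scene [(array([ 0.5852, -0.1138]), 0.0253, np.float64(0.0625)), (array([ 0.5137, -0.1576]), 0.0298, np.float64(0.0779))]
0.03 [0.001 0.002 0.003 0.003 0.004 0.004 0.005 0.005 0.005 0.005 0.006 0.006
 0.006 0.007]
0.034 [0.007 0.008 0.009 0.01  0.01  0.01  0.011 0.011 0.011 0.012 0.012 0.012
 0.013 0.013]
0.038 [0.012 0.015 0.015 0.016 0.016 0.017 0.017 0.017 0.018 0.018 0.018 0.019
 0.019 0.019]
0.042 [0.02  0.021 0.021 0.022 0.023 0.023 0.023 0.024 0.024 0.024 0.025 0.025
 0.026 0.026]
0.046 [0.026 0.028 0.028 0.029 0.029 0.029 0.03  0.03  0.031 0.031 0.032 0.032
 0.032 0.033]
0.05 [0.033 0.034 0.034 0.035 0.036 0.036 0.037 0.037 0.038 0.038 0.039 0.039
 0.039 0.041]
0.054 [0.039 0.04  0.041 0.042 0.042 0.042 0.043 0.043 0.044 0.044 0.045 0.046
 0.046 0.048]
0.058 [0.045 0.046 0.047 0.048 0.048 0.049 0.05  0.05  0.05  0.051 0.052 0.052
 0.053 0.054]
0.062 [0.051 0.053 0.053 0.054 0.055 0.055 0.056 0.057 0.057 0.057 0.058 0.06
 0.08  0.08 ]
0.066 [0.057 0.078 0.079 0.08  0.08  0.08  0.08  0.08  0.081 0.081 0.082]
0.07 [0.079 0.079 0.08  0.08  0.08  0.08  0.081 0.081 0.081 0.081 0.081]
0.074 [0.079 0.079 0.079 0.08  0.08  0.08  0.08  0.08  0.081 0.081]
0.078 [0.037 0.037 0.038 0.038 0.038 0.038 0.039 0.039 0.039 0.039 0.04  0.048
 0.058 0.074]
```

The rod hangs free inside cup_1: the tip is 22 mm below the rim and the cup floor another 20 mm below the tip. I go slightly deeper, hold over a second, then rise.

>>> {"name": "apply_moves", "arguments": {
  "motion": [
    {"dx":0.004,"dy":0,"dz":0.001,"twist":0},
    {"dx":0,"dy":0,"dz":0.006,"twist":0},
    {"dx":0,"dy":0,"dz":0,"twist":0},
    {"dx":0,"dy":0,"dz":0,"twist":0},
    {"dx":0,"dy":0,"dz":0,"twist":0},
    {"dx":0,"dy":0,"dz":0,"twist":0},
    {"dx":0,"dy":0,"dz":0,"twist":0},
    {"dx":0,"dy":0,"dz":0,"twist":0},
    {"dx":0,"dy":0,"dz":0,"twist":0},
    {"dx":0,"dy":0,"dz":0,"twist":0}
  ]
}}

```text
time: 35.35
ee_pos: [0.5812, -0.166, 0.0937]
tcp_rot: [0.725, 0.689, -0.0, 0.0]
ft_force: [0.5, 0.1, -1.8]
finger_gap: 0.0172
grip_force: 76.1
```

>>> {"name": "apply_moves", "arguments": {
  "motion": [
    {"dx":0,"dy":0,"dz":0,"twist":0},
    {"dx":0,"dy":0,"dz":0,"twist":0},
    {"dx":0,"dy":0,"dz":0,"twist":0},
    {"dx":0,"dy":0,"dz":0,"twist":0},
    {"dx":0,"dy":0,"dz":-0.015,"twist":0},
    {"dx":0,"dy":0,"dz":-0.015,"twist":0},
    {"dx":0,"dy":0,"dz":-0.02,"twist":0},
    {"dx":0,"dy":0,"dz":-0.025,"twist":0},
    {"dx":0,"dy":0,"dz":0,"twist":0},
    {"dx":0,"dy":0,"dz":0,"twist":0}
  ]
}}

```text
time: 36.35
ee_pos: [0.5812, -0.166, 0.1688]
tcp_rot: [0.725, 0.689, 0.0, 0.0]
ft_force: [-0.0, 0.3, -2.0]
finger_gap: 0.017
grip_force: 76.1
```

```bash
python3 rod.py w18
```

```text
[ 0.5805 -0.1657  0.1678] 87.1143399126871 36.4 [ 0.1008 -0.4531 -0.1011] [-0.3932  0.3411  1.5003 -0.0001  1.3015 -0.3428]
(array([0.044 , 0.0001, 0.0272]), array([0.5377, 0.0052, 0.8431]), array([0.0644, 0.0003, 0.0591]), 835)
[(array([ 0.5833, -0.1133]), 0.0239, np.float64(0.0626)), (array([ 0.5114, -0.1479]), 0.0321, np.float64(0.0785))]
scene [(array([ 0.5856, -0.114 ]), 0.0257, np.float64(0.0619)), (array([ 0.5119, -0.151 ]), 0.035, np.float64(0.0783))]
```

>>> {"name": "apply_moves", "arguments": {
  "motion": [
    {"dx":-0.008,"dy":-0.015,"dz":0,"twist":0},
    {"dx":-0.009,"dy":-0.016,"dz":0,"twist":0},
    {"dx":-0.009,"dy":-0.016,"dz":0,"twist":0},
    {"dx":-0.008,"dy":-0.014,"dz":0,"twist":0},
    {"dx":-0.005,"dy":-0.009,"dz":0,"twist":0},
    {"dx":0,"dy":0,"dz":0,"twist":0},
    {"dx":0,"dy":0,"dz":0.01,"twist":0},
    {"dx":0,"dy":0,"dz":0.01,"twist":0},
    {"dx":0,"dy":0,"dz":0,"twist":0},
    {"dx":0,"dy":0,"dz":0,"twist":0}
  ]
}}

```text
time: 37.45
ee_pos: [0.5093, -0.2009, 0.1478]
tcp_rot: [0.724, 0.689, -0.0, -0.001]
ft_force: [-0.9, 1.1, 0.1]
finger_gap: 0.0166
grip_force: 76.1
```

```bash
python3 rod.py w19
```

```text
[ 0.5096 -0.2011  0.1483] 87.14983636891094 37.5 [ 0.2645 -0.3969 -1.109 ] [-0.5029  0.2733  1.6532  0.      1.2156 -0.4532]
(array([ 0.0446, -0.0012,  0.0286]), array([ 0.5367, -0.0045,  0.8438]), array([ 0.0822, -0.0015,  0.0877]), 867)
[(array([ 0.5834, -0.1132]), 0.0242, np.float64(0.0625)), (array([ 0.5113, -0.1476]), 0.0322, np.float64(0.0785))]
scene [(array([ 0.5859, -0.1138]), 0.0254, np.float64(0.0624)), (array([ 0.5139, -0.1478]), 0.0337, np.float64(0.0784))]
```

Tip is over cup_3 at about (0.512, -0.140, 0.087). I dip 42 mm, hold over a second and rise.

>>> {"name": "apply_moves", "arguments": {
  "motion": [
    {"dx":0,"dy":0,"dz":0.01,"twist":0},
    {"dx":0,"dy":0,"dz":0.012,"twist":0},
    {"dx":0,"dy":0,"dz":0.012,"twist":0},
    {"dx":0,"dy":0,"dz":0.009,"twist":0},
    {"dx":0,"dy":0,"dz":0,"twist":0},
    {"dx":0,"dy":0,"dz":0,"twist":0},
    {"dx":0,"dy":0,"dz":0,"twist":0},
    {"dx":0,"dy":0,"dz":0,"twist":0},
    {"dx":0,"dy":0,"dz":0,"twist":0},
    {"dx":0,"dy":0,"dz":0,"twist":0}
  ]
}}

```text
time: 38.55
ee_pos: [0.5095, -0.2015, 0.1061]
tcp_rot: [0.725, 0.689, 0.0, 0.0]
ft_force: [0.1, -0.2, -0.6]
finger_gap: 0.0166
grip_force: 76.1
```

```bash
python3 rod.py w20
python3 - <<'E'
from h import *
T,_=pose();P,ok=cloud(load('w20'));Q=(P-T[:3,3])@T[:3,:3]
for x in np.arange(.05,.09,.004):
    k=ok&(abs(Q[:,1])<.004)&(abs(Q[:,0]-x)<.002); r=Q[k]
    print(round(x,3),np.sort(r[:,2])[::6].round(3)[:14])
E
```

```text
[ 0.5094 -0.2014  0.1059] 87.11398556294544 38.6 [-0.3604  0.1762 -1.4211] [-0.5036  0.3088  1.7167 -0.0001  1.1157 -0.4532]
(array([ 0.0477, -0.001 ,  0.0338]), array([0.522 , 0.0189, 0.8527]), array([0.0797, 0.0002, 0.0861]), 909)
[(array([ 0.5833, -0.1127]), 0.0244, np.float64(0.0624)), (array([ 0.5114, -0.1474]), 0.032, np.float64(0.0785))]
scene [(array([ 0.5846, -0.1143]), 0.0248, np.float64(0.0624)), (array([ 0.5123, -0.1481]), 0.0342, np.float64(0.0784))]
0.05 [0.033 0.034 0.034 0.035 0.036 0.036 0.037 0.037 0.037 0.038 0.038 0.039
 0.04  0.04 ]
0.054 [0.039 0.04  0.041 0.041 0.042 0.042 0.043 0.044 0.044 0.044 0.045 0.045
 0.046 0.047]
0.058 [0.045 0.046 0.047 0.048 0.048 0.049 0.049 0.05  0.051 0.051 0.051 0.052
 0.053 0.055]
0.062 [0.052 0.053 0.053 0.055 0.055 0.055 0.056 0.056 0.057 0.057 0.058 0.06
 0.084 0.085]
0.066 [0.057 0.058 0.084 0.084 0.084 0.085 0.085 0.085 0.085 0.086 0.087]
0.07 [0.083 0.084 0.084 0.085 0.085 0.085 0.085 0.086 0.086 0.086]
0.074 [0.084 0.084 0.085 0.085 0.085 0.085 0.086 0.086 0.086]
0.078 [0.083 0.084 0.084 0.085 0.085 0.085 0.085 0.085 0.086 0.086]
0.082 [0.026 0.026 0.027 0.027 0.027 0.028 0.028 0.03  0.035 0.04  0.047 0.054
 0.061 0.069]
0.086 [0.025 0.026 0.027 0.027 0.027 0.028 0.028 0.091 0.092]
```

>>> {"name": "apply_moves", "arguments": {
  "motion": [
    {"dx":0,"dy":0,"dz":0,"twist":0},
    {"dx":0,"dy":0,"dz":0,"twist":0},
    {"dx":0,"dy":0,"dz":0,"twist":0},
    {"dx":0,"dy":0,"dz":0,"twist":0},
    {"dx":0,"dy":0,"dz":0,"twist":0},
    {"dx":0,"dy":0,"dz":0,"twist":0},
    {"dx":0,"dy":0,"dz":0,"twist":0},
    {"dx":0,"dy":0,"dz":0,"twist":0},
    {"dx":0,"dy":0,"dz":0,"twist":0},
    {"dx":0,"dy":0,"dz":0,"twist":0}
  ]
}}

```text
time: 39.65
ee_pos: [0.5093, -0.2014, 0.1057]
tcp_rot: [0.725, 0.689, -0.0, 0.0]
ft_force: [-0.1, 0.3, -1.4]
finger_gap: 0.0164
grip_force: 76.1
```

cup_3 is done: the tip stayed 34 mm below the rim for over 1.5 s, touching nothing. Now I carry the probe back to the tray.

>>> {"name": "apply_moves", "arguments": {
  "motion": [
    {"dx":0,"dy":0,"dz":-0.015,"twist":0},
    {"dx":0,"dy":0,"dz":-0.02,"twist":0},
    {"dx":0,"dy":0,"dz":-0.03,"twist":0},
    {"dx":0,"dy":0,"dz":-0.025,"twist":0},
    {"dx":0.03,"dy":-0.003,"dz":0,"twist":0},
    {"dx":0.044,"dy":-0.004,"dz":0,"twist":0},
    {"dx":0.044,"dy":-0.004,"dz":0,"twist":0},
    {"dx":0.044,"dy":-0.004,"dz":0,"twist":0},
    {"dx":0.044,"dy":-0.004,"dz":0,"twist":0},
    {"dx":0.044,"dy":-0.004,"dz":0,"twist":0}
  ]
}}

```text
time: 40.65
ee_pos: [0.4986, 0.0511, 0.1958]
tcp_rot: [0.725, 0.689, 0.0, 0.0]
ft_force: [1.2, -0.5, -1.1]
finger_gap: 0.0168
grip_force: 76.3
```

>>> {"name": "apply_moves", "arguments": {
  "motion": [
    {"dx":0.044,"dy":-0.004,"dz":0,"twist":0},
    {"dx":0.044,"dy":-0.004,"dz":0,"twist":0},
    {"dx":0.044,"dy":-0.004,"dz":0,"twist":0},
    {"dx":0.044,"dy":-0.004,"dz":0,"twist":0},
    {"dx":0.044,"dy":-0.004,"dz":0,"twist":0},
    {"dx":0.011,"dy":-0.001,"dz":0,"twist":0},
    {"dx":0,"dy":0,"dz":0,"twist":-8.4},
    {"dx":0,"dy":0,"dz":0,"twist":-8.4},
    {"dx":0,"dy":0,"dz":0,"twist":-8.4},
    {"dx":0,"dy":0,"dz":0,"twist":-8.4}
  ]
}}

```text
time: 41.65
ee_pos: [0.4895, 0.2806, 0.1955]
tcp_rot: [0.492, 0.871, -0.0, 0.0]
ft_force: [0.2, -0.1, -0.7]
finger_gap: 0.0169
grip_force: 76.2
```

>>> {"name": "apply_moves", "arguments": {
  "motion": [
    {"dx":0,"dy":0,"dz":0,"twist":-8.4},
    {"dx":0,"dy":0,"dz":0,"twist":-8.4},
    {"dx":0,"dy":0,"dz":0,"twist":-8.4},
    {"dx":0,"dy":0,"dz":0,"twist":-8.4},
    {"dx":0,"dy":0,"dz":0,"twist":-8.4},
    {"dx":0,"dy":0,"dz":0,"twist":-8.4},
    {"dx":0,"dy":0,"dz":0,"twist":-8.4},
    {"dx":0,"dy":0,"dz":0,"twist":-8.4},
    {"dx":0,"dy":0,"dz":0,"twist":-8.4},
    {"dx":0,"dy":0,"dz":0,"twist":0}
  ]
}}

```text
time: 42.65
ee_pos: [0.4896, 0.2805, 0.1956]
tcp_rot: [-0.141, 0.99, -0.0, -0.0]
ft_force: [0.5, 0.3, -1.5]
finger_gap: 0.0168
grip_force: 76.2
```

```bash
python3 rod.py w21
python3 - <<'E'
from h import *
s=load('w21');T,_=pose();P,ok=cloud(s)
# tray walls: z .008-.018
k=ok&(P[:,2]>.009)&(P[:,2]<.017)&(abs(P[:,0]-.52)<.17)&(abs(P[:,1]-.29)<.11)
r=cv2.minAreaRect((P[k][:,:2]*1000).astype(np.float32));print(k.sum(),r)
E
```

```text
[0.4896 0.2806 0.1956] -163.88014113889096 42.7 [ 0.7553 -0.0836 -0.2525] [ 0.3975  0.265   1.5421 -0.0005  1.3348 -1.4546]
(array([0.0442, 0.0007, 0.0286]), array([ 0.5365, -0.0176,  0.8437]), array([0.0641, 0.    , 0.0599]), 860)
[]
scene [(array([ 0.5849, -0.1143]), 0.0257, np.float64(0.0628)), (array([ 0.5132, -0.148 ]), 0.0338, np.float64(0.0785))]
2458 ((485.70660400390625, 326.9720458984375), (209.9606170654297, 197.42221069335938), 14.639032363891602)
```

>>> {"name": "apply_moves", "arguments": {
  "motion": [
    {"dx":0,"dy":0,"dz":0.035,"twist":0},
    {"dx":0,"dy":0,"dz":0.035,"twist":0},
    {"dx":0,"dy":0,"dz":0.03,"twist":0},
    {"dx":0,"dy":0,"dz":0.017,"twist":0},
    {"dx":0,"dy":0,"dz":0.01,"twist":0},
    {"dx":0,"dy":0,"dz":0,"twist":0},
    {"dx":-0.006,"dy":0,"dz":0.0055,"twist":0},
    {"dx":-0.0063,"dy":0,"dz":0.0055,"twist":0},
    {"dx":-0.007,"dy":0,"dz":0.007,"twist":0},
    {"dx":-0.0072,"dy":0,"dz":0.0072,"twist":0}
  ]
}}

```text
time: 43.75
ee_pos: [0.5185, 0.2899, 0.0465]
tcp_rot: [-0.142, 0.99, 0.001, 0.004]
ft_force: [0.7, -0.7, 8.4]
finger_gap: 0.017
grip_force: 74.0
```

```bash
python3 tilt.py w22 | cut -c1-130|head -12
```

```text
[0.5196 0.2901 0.0454] -163.72603874672114 43.8 0.016519787699042675 [2.7586 0.9872 7.9884] [-0.1299  0.2374  0.0364] -1.461999167
0.015 910 [ 0.017   0.0007 -0.039 ] 0.04317579468889347
0.025 1419 [ 0.0249  0.0007 -0.0313] 0.04307229295075562
0.035 1087 [ 0.0335  0.0007 -0.0123] 0.04346399654173923
0.045 772 [0.0449 0.0001 0.0404] 0.0428631409018997
0.055 759 [0.055  0.0006 0.0405] 0.042906738782466564
0.065 762 [0.0652 0.0003 0.0405] 0.04310326901402609
0.075 746 [0.0749 0.     0.0404] 0.04303590875556591
0.085 782 [ 0.0848 -0.      0.0405] 0.042738541027573844
0.095 811 [ 0.0952 -0.      0.0408] 0.042834284481012626
0.105 839 [ 0.105  -0.      0.0408] 0.04338971152773378
0.115 848 [ 0.1151 -0.      0.0406] 0.04275267466673801
```

>>> {"name": "apply_moves", "arguments": {
  "motion": [
    {"dx":-0.0057,"dy":0,"dz":0.008,"twist":0},
    {"dx":-0.0057,"dy":0,"dz":0.0082,"twist":0},
    {"dx":-0.0043,"dy":0,"dz":0.009,"twist":0},
    {"dx":-0.0042,"dy":0,"dz":0.0091,"twist":0},
    {"dx":-0.0027,"dy":0,"dz":0.0095,"twist":0},
    {"dx":-0.0025,"dy":0,"dz":0.0096,"twist":0},
    {"dx":-0.001,"dy":0,"dz":0.006,"twist":0},
    {"dx":0,"dy":0,"dz":0,"twist":0},
    {"dx":0,"dy":0,"dz":0,"twist":0},
    {"dx":0,"dy":0,"dz":0,"twist":0}
  ]
}}

```text
time: 44.8
ee_pos: [0.5416, 0.2966, -0.0149]
tcp_rot: [-0.142, 0.99, 0.0, 0.002]
ft_force: [3.9, 0.6, 4.2]
finger_gap: 0.0164
grip_force: 69.3
```

```bash
python3 tilt.py w23 | cut -c1-130|head -13
```

```text
[ 0.5413  0.2965 -0.015 ] -163.69221046653027 44.85 0.01692744962705011 [2.3213 0.597  4.1799] [-0.0121  0.0174 -0.0366] -1.466919
0.015 749 [ 0.017  -0.0002 -0.0497] -0.01748152364490759
0.025 1336 [ 0.0251  0.0003 -0.0482] -0.01721584598920388
0.035 1764 [ 0.0355  0.0003 -0.0449] -0.017082473767324382
0.045 1403 [ 0.0445  0.0002 -0.0194] -0.016729180800528456
0.055 1340 [ 0.055   0.0002 -0.0194] -0.017266153351458376
0.065 1439 [ 0.0651  0.0002 -0.0195] -0.01721672587827652
0.075 1496 [ 0.0752  0.0003 -0.0196] -0.017013284079753287
0.085 1571 [ 0.0852  0.0003 -0.0194] -0.017098129305186255
0.095 1664 [ 0.0951  0.0003 -0.0196] -0.016798587179315132
0.105 1725 [ 0.105  -0.0001 -0.0195] -0.01703407387985511
0.115 1214 [ 0.1133 -0.0001 -0.0194] -0.016997429245609215
```

The probe is almost flat, about 11°. I lower a little more, release and rise.

>>> {"name": "apply_moves", "arguments": {
  "motion": [
    {"dx":0,"dy":0,"dz":0.006,"twist":0},
    {"dx":0,"dy":0,"dz":0,"twist":0},
    {"dx":0,"dy":0,"dz":0,"twist":0},
    {"dx":0,"dy":0,"dz":0,"twist":0},
    {"dx":0,"dy":0,"dz":0,"twist":0},
    {"dx":0,"dy":0,"dz":0,"twist":0},
    {"dx":0,"dy":0,"dz":0,"twist":0},
    {"dx":0,"dy":0,"dz":0,"twist":0},
    {"dx":0,"dy":0,"dz":0,"twist":0},
    {"dx":0,"dy":0,"dz":0,"twist":0}
  ],
  "claw": 0.5
}}

```text
time: 45.85
ee_pos: [0.5401, 0.296, -0.0219]
tcp_rot: [-0.142, 0.99, -0.0, 0.0]
ft_force: [0.1, 0.8, 0.4]
finger_gap: 0.043
grip_force: 0.0
```

>>> {"name": "apply_moves", "arguments": {
  "motion": [
    {"dx":0,"dy":0,"dz":-0.02,"twist":0},
    {"dx":0,"dy":0,"dz":-0.03,"twist":0},
    {"dx":0,"dy":0,"dz":-0.04,"twist":0},
    {"dx":0,"dy":0,"dz":-0.04,"twist":0},
    {"dx":0,"dy":0,"dz":-0.04,"twist":0},
    {"dx":0,"dy":0,"dz":-0.04,"twist":0},
    {"dx":0,"dy":0,"dz":-0.04,"twist":0},
    {"dx":0,"dy":0,"dz":0,"twist":0},
    {"dx":0,"dy":0,"dz":0,"twist":0},
    {"dx":0,"dy":0,"dz":0,"twist":0}
  ]
}}

```text
time: 46.85
ee_pos: [0.5392, 0.2956, 0.2267]
tcp_rot: [-0.142, 0.99, -0.0, -0.001]
ft_force: [0.8, -0.0, 0.2]
finger_gap: 0.0425
grip_force: 0.0
```

Run:
```python
from h import *
np.set_printoptions(precision=4,suppress=True)
s=snap('wrist','w24');T,o=pose();print(T[:3,3],np.degrees(np.arctan2(T[1,0],T[0,0])),o['time'],o['qpos'])
P,ok=cloud(s)
k=ok&(P[:,2]>.008)&(P[:,2]<.04)&(P[:,0]>.36)&(P[:,0]<.68)&(P[:,1]>.18)&(P[:,1]<.40)
M=k.reshape(400,640).astype(np.uint8); n,l,st,ce=cv2.connectedComponentsWithStats(M)
for i in range(1,n):
    if st[i,4]>60:
        q=P[l.ravel()==i]; print(st[i],cv2.minAreaRect(q[:,:2].astype(np.float32)*1000),np.percentile(q[:,2],[5,50,95]))
b=snap('side','sd2')
c=snap('scene','s3'); P,ok=cloud(c)
k=ok&(P[:,2]>.08)&(P[:,0]>.36)&(P[:,0]<.62)&(P[:,1]>-.28)&(P[:,1]<-.19)&(P[:,2]<.11)
q=P[k];print('gate',len(q),np.polyfit(q[:,0],q[:,1],1),q[:,0].min(),q[:,0].max())
k=ok&(P[:,2]>.112)&(P[:,2]<.128)&(abs(P[:,0]-.45)<.03)&(abs(P[:,1]+.1)<.06);print('handle',np.median(P[k],0),k.sum())
k=ok&(P[:,2]>.125)&(P[:,2]<.16)&(P[:,0]>.36)&(P[:,0]<.5)&(P[:,1]<-.2)&(P[:,1]>-.28);print('knob',np.median(P[k],0),k.sum(),P[k][:,2].max())
```

```text
[0.5391 0.2955 0.2263] -163.69190748094414 46.9 [ 0.3884  0.3277  1.3747 -0.0001  1.4426 -1.467 ]
[ 274   27  102  216 2416] ((516.4605712890625, 290.0831298828125), (249.87416076660156, 110.447509765625), 14.322132110595703) [0.0094 0.0133 0.0148]
[414  48  40  66 680] ((409.3716735839844, 390.3356628417969), (21.45793342590332, 73.3524398803711), 87.63243865966797) [0.0084 0.0097 0.011 ]
[ 313   58   16  169 1922] ((518.3397827148438, 290.193359375), (192.8396453857422, 17.583627700805664), 16.609071731567383) [0.017  0.0249 0.0268]
[320 261  45  18 426] ((656.33154296875, 359.5098571777344), (10.681513786315918, 59.25990295410156), 25.4746150970459) [0.0169 0.0286 0.039 ]
gate 762 [ 0.0877 -0.2764] 0.360715523730594 0.6199396724019469
handle [ 0.4538 -0.1025  0.1224] 108
knob [ 0.4155 -0.2499  0.1419] 73 0.1500536620879096
```

The probe lies flat in the tray, at its middle. Now back to the carriage handle at (0.451, -0.099).

>>> {"name": "apply_moves", "arguments": {
  "motion": [
    {"dx":0.0218,"dy":-0.0394,"dz":0,"twist":0},
    {"dx":0.0218,"dy":-0.0394,"dz":0,"twist":0},
    {"dx":0.0218,"dy":-0.0394,"dz":0,"twist":0},
    {"dx":0.0218,"dy":-0.0394,"dz":0,"twist":0},
    {"dx":0.0218,"dy":-0.0394,"dz":0,"twist":0},
    {"dx":0.0218,"dy":-0.0394,"dz":0,"twist":0},
    {"dx":0.0218,"dy":-0.0394,"dz":0,"twist":0},
    {"dx":0.0218,"dy":-0.0394,"dz":0,"twist":0},
    {"dx":0.0218,"dy":-0.0394,"dz":0,"twist":0},
    {"dx":0,"dy":0,"dz":0,"twist":8.4}
  ],
  "claw": 0.45
}}

```text
time: 48.0
ee_pos: [0.4499, -0.1045, 0.2272]
tcp_rot: [-0.064, 0.998, -0.001, -0.001]
ft_force: [-0.0, 0.4, -1.2]
finger_gap: 0.0385
grip_force: 0.0
```

>>> {"name": "apply_moves", "arguments": {
  "motion": [
    {"dx":0,"dy":0,"dz":0,"twist":8.4},
    {"dx":0,"dy":0,"dz":0,"twist":8.4},
    {"dx":0,"dy":0,"dz":0,"twist":8.4},
    {"dx":0,"dy":0,"dz":0,"twist":8.4},
    {"dx":0,"dy":0,"dz":0,"twist":8.4},
    {"dx":0,"dy":0,"dz":0,"twist":8.4},
    {"dx":0,"dy":0,"dz":0,"twist":8.4},
    {"dx":0,"dy":0,"dz":0,"twist":8.4},
    {"dx":0,"dy":0,"dz":0,"twist":8.4},
    {"dx":0,"dy":0,"dz":0,"twist":8.4}
  ]
}}

```text
time: 49.0
ee_pos: [0.4509, -0.0993, 0.2271]
tcp_rot: [0.619, 0.786, -0.0, -0.001]
ft_force: [-0.5, -0.2, 0.4]
finger_gap: 0.0386
grip_force: 0.0
```

>>> {"name": "apply_moves", "arguments": {
  "motion": [
    {"dx":0,"dy":0,"dz":0,"twist":8.4},
    {"dx":0,"dy":0,"dz":0,"twist":8.4},
    {"dx":0,"dy":0,"dz":0.03,"twist":0},
    {"dx":0,"dy":0,"dz":0,"twist":0},
    {"dx":0,"dy":0,"dz":0,"twist":0},
    {"dx":0,"dy":0,"dz":0,"twist":0},
    {"dx":0,"dy":0,"dz":0,"twist":0},
    {"dx":0,"dy":0,"dz":0,"twist":0},
    {"dx":0,"dy":0,"dz":0,"twist":0},
    {"dx":0,"dy":0,"dz":0,"twist":0}
  ]
}}

```text
time: 50.0
ee_pos: [0.4515, -0.0995, 0.1984]
tcp_rot: [0.725, 0.689, 0.0, 0.0]
ft_force: [0.4, -0.6, -0.8]
finger_gap: 0.0385
grip_force: 0.0
```

Run:
```python
from h import *
from rod import cups
np.set_printoptions(precision=4,suppress=True)
s=snap('wrist','w25');T,o=pose();print(T,o['time'])
P,ok=cloud(s)
k=ok&(P[:,2]>.112)&(P[:,2]<.13)&(abs(P[:,0]-.45)<.02)&(abs(P[:,1]+.1)<.05);q=P[k];print('handle',q.min(0),q.max(0),np.median(q,0),np.polyfit(q[:,1],q[:,0],1));print(cups(s))
```

```text
[[ 0.0503  0.9987  0.0004  0.4514]
 [ 0.9987 -0.0503 -0.0002 -0.0994]
 [-0.0002  0.0004 -1.      0.1983]
 [ 0.      0.      0.      1.    ]] 50.05
handle [ 0.442  -0.1355  0.1163] [ 0.4566 -0.0609  0.1253] [ 0.4495 -0.0947  0.1226] [0.0458 0.4539]
[(array([ 0.5833, -0.1127]), 0.0242, np.float64(0.0622)), (array([ 0.5118, -0.1467]), 0.0324, np.float64(0.0783))]
```

>>> {"name": "apply_moves", "arguments": {
  "motion": [
    {"dx":0,"dy":-0.001,"dz":0.03,"twist":0},
    {"dx":0,"dy":0,"dz":0.03,"twist":0},
    {"dx":0,"dy":0,"dz":0.03,"twist":0},
    {"dx":0,"dy":0,"dz":0.022,"twist":0},
    {"dx":0,"dy":0,"dz":0.02,"twist":0},
    {"dx":0,"dy":0,"dz":0,"twist":0},
    {"dx":0,"dy":0,"dz":0,"twist":0},
    {"dx":0,"dy":0,"dz":0,"twist":0},
    {"dx":0,"dy":0,"dz":0,"twist":0},
    {"dx":0,"dy":0,"dz":0,"twist":0}
  ]
}}

```text
time: 51.05
ee_pos: [0.451, -0.0997, 0.067]
tcp_rot: [0.725, 0.689, 0.0, 0.001]
ft_force: [-0.2, -0.0, -0.6]
finger_gap: 0.0383
grip_force: 0.0
```

>>> {"name": "apply_moves", "arguments": {
  "motion": [
    {"dx":0,"dy":0,"dz":0,"twist":0},
    {"dx":0,"dy":0,"dz":0,"twist":0},
    {"dx":0,"dy":0,"dz":0,"twist":0},
    {"dx":0,"dy":0,"dz":0,"twist":0},
    {"dx":0,"dy":0,"dz":0,"twist":0},
    {"dx":0,"dy":0,"dz":0,"twist":0},
    {"dx":0,"dy":0.003,"dz":0,"twist":0},
    {"dx":0,"dy":0.004,"dz":0,"twist":0},
    {"dx":0,"dy":0.005,"dz":0,"twist":0},
    {"dx":0,"dy":0.006,"dz":0,"twist":0}
  ],
  "claw": 0
}}

```text
time: 52.05
ee_pos: [0.4683, -0.1003, 0.0665]
tcp_rot: [0.725, 0.689, -0.0, 0.0]
ft_force: [-1.1, 0.5, 5.6]
finger_gap: 0.0106
grip_force: 58.7
```

>>> {"name": "apply_moves", "arguments": {
  "motion": [
    {"dx":0,"dy":0.008,"dz":0,"twist":0},
    {"dx":0,"dy":0.009,"dz":0,"twist":0},
    {"dx":0,"dy":0.01,"dz":0,"twist":0},
    {"dx":0,"dy":0.01,"dz":0,"twist":0},
    {"dx":0,"dy":0.01,"dz":0,"twist":0},
    {"dx":0,"dy":0.01,"dz":0,"twist":0},
    {"dx":0,"dy":0.01,"dz":0,"twist":0},
    {"dx":0,"dy":0.01,"dz":0,"twist":0},
    {"dx":0,"dy":0.01,"dz":0,"twist":0},
    {"dx":0,"dy":0.01,"dz":0,"twist":0}
  ]
}}

```text
time: 53.05
ee_pos: [0.5653, -0.1047, 0.0665]
tcp_rot: [0.725, 0.689, 0.0, -0.0]
ft_force: [-2.4, 2.5, 5.5]
finger_gap: 0.01
grip_force: 58.7
```

>>> {"name": "apply_moves", "arguments": {
  "motion": [
    {"dx":0,"dy":0.01,"dz":0,"twist":0},
    {"dx":0,"dy":0.01,"dz":0,"twist":0},
    {"dx":0,"dy":0.01,"dz":0,"twist":0},
    {"dx":0,"dy":0.01,"dz":0,"twist":0},
    {"dx":0,"dy":0.01,"dz":0,"twist":0},
    {"dx":0,"dy":0.008,"dz":0,"twist":0},
    {"dx":0,"dy":0.006,"dz":0,"twist":0},
    {"dx":0,"dy":0.004,"dz":0,"twist":0},
    {"dx":0,"dy":0.003,"dz":0,"twist":0},
    {"dx":0,"dy":0.002,"dz":0,"twist":0}
  ]
}}

```text
time: 54.05
ee_pos: [0.6385, -0.108, 0.0666]
tcp_rot: [0.725, 0.689, 0.001, -0.0]
ft_force: [-0.2, 2.3, 4.6]
finger_gap: 0.0098
grip_force: 58.6
```

Nearly in. I push to the stop.

>>> {"name": "apply_moves", "arguments": {
  "motion": [
    {"dx":0,"dy":0.002,"dz":0,"twist":0},
    {"dx":0,"dy":0.001,"dz":0,"twist":0},
    {"dx":0,"dy":0.001,"dz":0,"twist":0},
    {"dx":0,"dy":0.001,"dz":0,"twist":0},
    {"dx":0,"dy":0.001,"dz":0,"twist":0},
    {"dx":0,"dy":0,"dz":0,"twist":0},
    {"dx":0,"dy":0,"dz":0,"twist":0},
    {"dx":0,"dy":0,"dz":0,"twist":0},
    {"dx":0,"dy":0,"dz":0,"twist":0},
    {"dx":0,"dy":0,"dz":0,"twist":0}
  ]
}}

```text
time: 55.05
ee_pos: [0.6394, -0.108, 0.0665]
tcp_rot: [0.725, 0.689, -0.003, -0.004]
ft_force: [-10.2, 2.1, 11.5]
finger_gap: 0.0103
grip_force: 59.3
```

>>> {"name": "apply_moves", "arguments": {
  "motion": [
    {"dx":0,"dy":-0.002,"dz":0,"twist":0},
    {"dx":0,"dy":0,"dz":0,"twist":0},
    {"dx":0,"dy":0,"dz":0,"twist":0},
    {"dx":0,"dy":0,"dz":0,"twist":0},
    {"dx":0,"dy":0,"dz":-0.025,"twist":0},
    {"dx":0,"dy":0,"dz":-0.04,"twist":0},
    {"dx":0,"dy":0,"dz":-0.04,"twist":0},
    {"dx":0,"dy":0,"dz":-0.03,"twist":0},
    {"dx":-0.023,"dy":-0.038,"dz":0,"twist":0},
    {"dx":-0.023,"dy":-0.038,"dz":0,"twist":0}
  ],
  "claw": 0.45
}}

```text
time: 56.05
ee_pos: [0.5647, -0.1517, 0.2021]
tcp_rot: [0.724, 0.69, 0.001, 0.002]
ft_force: [0.2, -1.8, 0.6]
finger_gap: 0.0387
grip_force: 0.0
```

>>> {"name": "apply_moves", "arguments": {
  "motion": [
    {"dx":-0.023,"dy":-0.038,"dz":0,"twist":0},
    {"dx":-0.023,"dy":-0.038,"dz":0,"twist":0},
    {"dx":-0.024,"dy":-0.038,"dz":0,"twist":0},
    {"dx":-0.024,"dy":-0.037,"dz":0,"twist":0},
    {"dx":0,"dy":0,"dz":0,"twist":-5},
    {"dx":0,"dy":0,"dz":0,"twist":0},
    {"dx":0,"dy":0,"dz":0,"twist":0},
    {"dx":0,"dy":0,"dz":0,"twist":0},
    {"dx":0,"dy":0,"dz":0,"twist":0},
    {"dx":0,"dy":0,"dz":0,"twist":0}
  ],
  "claw": 0.58
}}

```text
time: 57.05
ee_pos: [0.4089, -0.237, 0.2009]
tcp_rot: [0.694, 0.72, 0.0, -0.0]
ft_force: [-0.3, -0.1, -0.7]
finger_gap: 0.0496
grip_force: 0.0
```

Run:
```python
from h import *
np.set_printoptions(precision=4,suppress=True)
s=snap('wrist','w26');T,o=pose();print(T[:3,3],np.degrees(np.arctan2(T[1,0],T[0,0])),o['time'])
def knob(s):
    P,ok=cloud(s); k=ok&(P[:,2]>.122)&(P[:,2]<.155)&(abs(P[:,0]-.41)<.05)&(abs(P[:,1]+.236)<.04)&(s['im'].reshape(-1,3).max(1)<90); q=P[k]
    if len(q)<10: return len(q)
    A=np.c_[2*q,np.ones(len(q))]; x=np.linalg.lstsq(A,(q**2).sum(1),rcond=None)[0]; return len(q),q.min(0),q.max(0),x[:3],np.sqrt(x[3]+(x[:3]**2).sum())
print(knob(s)); c=snap('scene','s4'); print(knob(c))
P,ok=cloud(c); k=ok&(abs(P[:,2]-.12)<.008)&(abs(P[:,0]-.64)<.03)&(abs(P[:,1]+.11)<.05)&(c['im'].reshape(-1,3).max(1)<70);print('handle',np.median(P[k],0))
```

```text
[ 0.4088 -0.2371  0.2009] 92.15869689627786 57.1
(865, array([ 0.3965, -0.2565,  0.1312]), array([ 0.4211, -0.2322,  0.149 ]), array([ 0.4086, -0.2454,  0.1352]), np.float64(0.012578756965327797))
(69, array([ 0.4039, -0.2593,  0.1282]), array([ 0.4252, -0.2372,  0.1516]), array([ 0.413 , -0.2482,  0.1385]), np.float64(0.010657446056758316))
handle [ 0.6434 -0.1131  0.1226]
```

>>> {"name": "apply_moves", "arguments": {
  "motion": [
    {"dx":-0.008,"dy":-0.0005,"dz":0.02,"twist":-3},
    {"dx":0,"dy":0,"dz":0.03,"twist":0},
    {"dx":0,"dy":0,"dz":0.03,"twist":0},
    {"dx":0,"dy":0,"dz":0.02,"twist":0},
    {"dx":0,"dy":0,"dz":0.018,"twist":0},
    {"dx":0,"dy":0,"dz":0,"twist":0},
    {"dx":0,"dy":0,"dz":0,"twist":0},
    {"dx":0,"dy":0,"dz":0,"twist":0},
    {"dx":0,"dy":0,"dz":0,"twist":0},
    {"dx":0,"dy":0,"dz":0,"twist":0}
  ]
}}

```text
time: 58.15
ee_pos: [0.4086, -0.2458, 0.0839]
tcp_rot: [0.675, 0.738, 0.0, 0.001]
ft_force: [-1.1, 0.6, 0.1]
finger_gap: 0.0495
grip_force: 0.0
```

>>> {"name": "apply_moves", "arguments": {
  "motion": [
    {"dx":0,"dy":0,"dz":0,"twist":0},
    {"dx":0,"dy":0,"dz":0,"twist":0},
    {"dx":0,"dy":0,"dz":0,"twist":0},
    {"dx":0,"dy":0,"dz":0,"twist":0},
    {"dx":0,"dy":0,"dz":0,"twist":0},
    {"dx":0,"dy":0,"dz":0,"twist":0},
    {"dx":0,"dy":0,"dz":0,"twist":0},
    {"dx":0,"dy":0,"dz":0,"twist":0},
    {"dx":0,"dy":0,"dz":0,"twist":0},
    {"dx":0,"dy":0,"dz":0,"twist":0}
  ],
  "claw": 0
}}

```text
time: 59.15
ee_pos: [0.4093, -0.2459, 0.0837]
tcp_rot: [0.675, 0.738, 0.0, 0.001]
ft_force: [3.9, 1.3, 5.5]
finger_gap: 0.0232
grip_force: 58.7
```

>>> {"name": "apply_moves", "arguments": {
  "motion": [
    {"dx":0,"dy":0.0015,"dz":-0.0027,"twist":0},
    {"dx":0,"dy":0.0015,"dz":-0.0027,"twist":0},
    {"dx":0,"dy":0.0017,"dz":-0.0026,"twist":0},
    {"dx":0,"dy":0.0017,"dz":-0.0026,"twist":0},
    {"dx":0,"dy":0.0018,"dz":-0.0025,"twist":0},
    {"dx":0,"dy":0.0018,"dz":-0.0025,"twist":0},
    {"dx":0,"dy":0.0019,"dz":-0.0024,"twist":0},
    {"dx":0,"dy":0.002,"dz":-0.0023,"twist":0},
    {"dx":0,"dy":0.002,"dz":-0.0022,"twist":0},
    {"dx":0,"dy":0,"dz":0,"twist":0}
  ]
}}

```text
time: 60.15
ee_pos: [0.4235, -0.2436, 0.1068]
tcp_rot: [0.674, 0.739, -0.0, -0.001]
ft_force: [-4.9, 3.0, 6.0]
finger_gap: 0.0232
grip_force: 59.5
```

>>> {"name": "apply_moves", "arguments": {
  "motion": [
    {"dx":0.0122,"dy":-0.0004,"dz":0,"twist":4.25},
    {"dx":0.0122,"dy":-0.0004,"dz":0,"twist":4.25},
    {"dx":0.0122,"dy":-0.0004,"dz":0,"twist":4.25},
    {"dx":0.0122,"dy":-0.0004,"dz":0,"twist":4.25},
    {"dx":0.0122,"dy":-0.0004,"dz":0,"twist":4.25},
    {"dx":0.0122,"dy":-0.0004,"dz":0,"twist":4.25},
    {"dx":0.0122,"dy":-0.0004,"dz":0,"twist":4.25},
    {"dx":0.0122,"dy":-0.0004,"dz":0,"twist":4.25},
    {"dx":0.0122,"dy":-0.0004,"dz":0,"twist":4.25},
    {"dx":0.0122,"dy":-0.0004,"dz":0,"twist":4.25}
  ]
}}

```text
time: 61.15
ee_pos: [0.448, -0.1246, 0.1074]
tcp_rot: [0.897, 0.442, 0.0, -0.002]
ft_force: [-5.0, 7.3, 7.2]
finger_gap: 0.0234
grip_force: 59.8
```

```bash
cat > g.py <<'E'
from h import *
T,o=pose();p=T[:2,3]-np.array([.5856,-.217]);print(p,np.hypot(*p),'gate(world) ang',np.degrees(np.arctan2(-p[0],p[1])-np.arctan2(.012,.164)),'tool phi',np.degrees(np.arctan2(T[1,0],T[0,0])),o['ft_force'],o['moment'],o['finger_gap'],T[2,3])
E
python3 g.py
```

```text
[-0.13762535  0.09241414] 0.16577427059350974 gate(world) ang 51.934091905828396 tool phi 52.5169185878753 [-4.96842311  7.2775756   7.18029104] [0.90506184 0.64227306 0.64417065] 0.02338958601328638 0.10739571833108309
```

>>> {"name": "apply_moves", "arguments": {
  "motion": [
    {"dx":0.0122,"dy":-0.0004,"dz":0,"twist":4.25},
    {"dx":0.0122,"dy":-0.0004,"dz":0,"twist":4.25},
    {"dx":0.0122,"dy":-0.0004,"dz":0,"twist":4.25},
    {"dx":0.0122,"dy":-0.0004,"dz":0,"twist":4.25},
    {"dx":0.0122,"dy":-0.0004,"dz":0,"twist":4.25},
    {"dx":0.0122,"dy":-0.0004,"dz":0,"twist":4.25},
    {"dx":0.0122,"dy":-0.0004,"dz":0,"twist":4.25},
    {"dx":0.0122,"dy":-0.0004,"dz":0,"twist":4.25},
    {"dx":0.0122,"dy":-0.0004,"dz":0,"twist":4.25},
    {"dx":0.0122,"dy":-0.0004,"dz":0,"twist":4.25}
  ]
}}

```text
time: 62.15
ee_pos: [0.5482, -0.0543, 0.1083]
tcp_rot: [0.996, 0.087, 0.002, -0.003]
ft_force: [-1.0, 8.1, 6.8]
finger_gap: 0.0231
grip_force: 59.7
```

```bash
python3 g.py
```

```text
[-0.03741719  0.16273576] 0.16698195296955 gate(world) ang 8.763824280110102 tool phi 9.936952573027535 [-1.02274869  8.08712351  6.76500461] [1.33124603 0.19103633 0.27824686] 0.023088544249178656 0.1082664816742055
```

>>> {"name": "apply_moves", "arguments": {
  "motion": [
    {"dx":0.009,"dy":-0.001,"dz":0,"twist":3.2},
    {"dx":0.009,"dy":-0.001,"dz":0,"twist":3.2},
    {"dx":0.008,"dy":-0.001,"dz":0,"twist":3.2},
    {"dx":0.006,"dy":0,"dz":0,"twist":3},
    {"dx":0.003,"dy":0,"dz":0,"twist":0},
    {"dx":0.001,"dy":0,"dz":0,"twist":0},
    {"dx":0,"dy":0,"dz":0,"twist":0},
    {"dx":0,"dy":0,"dz":0,"twist":0},
    {"dx":0,"dy":0,"dz":0,"twist":0},
    {"dx":0,"dy":0,"dz":0,"twist":0}
  ]
}}

```text
time: 63.15
ee_pos: [0.5843, -0.0496, 0.1082]
tcp_rot: [1.0, -0.022, 0.003, -0.002]
ft_force: [0.4, 6.2, 4.3]
finger_gap: 0.0228
grip_force: 59.5
```

```bash
python3 g.py
```

```text
[-0.00127128  0.16736873] 0.16737355758543532 gate(world) ang -3.7497234007333957 tool phi -2.480298436704389 [0.37931682 6.16897992 4.30962026] [ 1.02495088 -0.03369693  0.25245549] 0.022773281738466565 0.1082425165985308
```

>>> {"name": "apply_moves", "arguments": {
  "motion": [
    {"dx":0.001,"dy":0,"dz":0,"twist":0},
    {"dx":0.001,"dy":0,"dz":0,"twist":0},
    {"dx":0.001,"dy":0,"dz":0,"twist":0},
    {"dx":0,"dy":0,"dz":0,"twist":0},
    {"dx":0,"dy":0,"dz":0,"twist":0},
    {"dx":0,"dy":0,"dz":0,"twist":0},
    {"dx":0,"dy":0,"dz":0,"twist":0},
    {"dx":0,"dy":0,"dz":0,"twist":0},
    {"dx":0,"dy":0,"dz":0,"twist":0},
    {"dx":0,"dy":0,"dz":0,"twist":0}
  ]
}}

```text
time: 64.15
ee_pos: [0.5842, -0.0493, 0.1079]
tcp_rot: [1.0, -0.022, 0.0, -0.002]
ft_force: [-4.2, 6.8, 7.9]
finger_gap: 0.0231
grip_force: 59.8
```

```bash
python3 g.py
```

```text
[-0.0013731   0.16769156] 0.16769718574702336 gate(world) ang -3.7157743080201566 tool phi -2.4676658822175446 [-4.1758976   6.80486117  7.85230648] [0.98208838 0.71358456 0.22128794] 0.023118781477689917 0.10788480058897593
```

At the stop: no further movement, and the reaction is -4 N. I lower the bar along the reverse arc, then release.

>>> {"name": "apply_moves", "arguments": {
  "motion": [
    {"dx":0,"dy":-0.002,"dz":0.0022,"twist":0},
    {"dx":0,"dy":-0.002,"dz":0.0023,"twist":0},
    {"dx":0,"dy":-0.0019,"dz":0.0024,"twist":0},
    {"dx":0,"dy":-0.0018,"dz":0.0025,"twist":0},
    {"dx":0,"dy":-0.0018,"dz":0.0025,"twist":0},
    {"dx":0,"dy":-0.0017,"dz":0.0026,"twist":0},
    {"dx":0,"dy":-0.0017,"dz":0.0026,"twist":0},
    {"dx":0,"dy":-0.0015,"dz":0.0027,"twist":0},
    {"dx":0,"dy":0,"dz":0.0025,"twist":0},
    {"dx":0,"dy":0,"dz":0,"twist":0}
  ]
}}

```text
time: 65.15
ee_pos: [0.5845, -0.0343, 0.0846]
tcp_rot: [1.0, -0.023, -0.0, -0.003]
ft_force: [-4.0, 7.8, 3.1]
finger_gap: 0.0231
grip_force: 63.0
```

```bash
python3 g.py
```

```text
[-0.00114611  0.18273449] 0.18273808877955758 gate(world) ang -3.825560514137051 tool phi -2.587225433150374 [-4.01895505  7.77393823  3.10279199] [ 1.24353313  0.5890479  -0.22789031] 0.023059821369071507 0.08456239284190635
```

>>> {"name": "apply_moves", "arguments": {
  "motion": [
    {"dx":0,"dy":0,"dz":0,"twist":0},
    {"dx":0,"dy":0,"dz":0,"twist":0},
    {"dx":0,"dy":0,"dz":0,"twist":0},
    {"dx":0,"dy":0,"dz":0,"twist":0},
    {"dx":0,"dy":0,"dz":0,"twist":0},
    {"dx":0,"dy":0,"dz":-0.02,"twist":0},
    {"dx":0,"dy":0,"dz":-0.03,"twist":0},
    {"dx":0,"dy":0,"dz":-0.04,"twist":0},
    {"dx":-0.02,"dy":0,"dz":-0.04,"twist":0},
    {"dx":0,"dy":0,"dz":-0.03,"twist":0}
  ],
  "claw": 0.58
}}

```text
time: 66.15
ee_pos: [0.5641, -0.0372, 0.246]
tcp_rot: [1.0, -0.022, 0.0, 0.0]
ft_force: [1.3, 0.1, 0.6]
finger_gap: 0.0498
grip_force: 0.0
```

>>> {"name": "apply_moves", "arguments": {
  "motion": [
    {"dx":-0.02,"dy":0,"dz":0,"twist":0},
    {"dx":0,"dy":0,"dz":0,"twist":0},
    {"dx":0,"dy":0,"dz":0,"twist":0},
    {"dx":0,"dy":0,"dz":0,"twist":0},
    {"dx":0,"dy":0,"dz":0,"twist":0},
    {"dx":0,"dy":0,"dz":0,"twist":0},
    {"dx":0,"dy":0,"dz":0,"twist":0},
    {"dx":0,"dy":0,"dz":0,"twist":0},
    {"dx":0,"dy":0,"dz":0,"twist":0},
    {"dx":0,"dy":0,"dz":0,"twist":0}
  ]
}}

```text
time: 67.15
ee_pos: [0.5455, -0.0363, 0.2433]
tcp_rot: [1.0, -0.022, 0.0, 0.0]
ft_force: [0.4, -0.2, 0.3]
finger_gap: 0.0494
grip_force: 0.0
```

Run:
```python
from h import *
np.set_printoptions(precision=4,suppress=True)
s=snap('wrist','w27');T,o=pose();print(T[:3,3],o['time'])
def chk(n,old=None):
    s=load(n);P,ok=cloud(s);dark=s['im'].reshape(-1,3).max(1)<90
    k=ok&(P[:,2]>.124)&(P[:,2]<.155)&(abs(P[:,0]-.583)<.03)&(abs(P[:,1]+.035)<.03)&dark; q=P[k]
    x=np.linalg.lstsq(np.c_[2*q,np.ones(len(q))],(q**2).sum(1),rcond=None)[0];print(n,'knob',x[:3],len(q))
    k=ok&(abs(P[:,2]-.12)<.008)&(abs(P[:,0]-.64)<.03)&(abs(P[:,1]+.11)<.05)&dark;print('handle',np.median(P[k],0),k.sum())
    k=ok&(abs(P[:,2]-.104)<.004)&(abs(P[:,0]-.59)<.03)&(P[:,1]<-.02)&(P[:,1]>-.2);print('gate top',np.polyfit(P[k][:,1],P[k][:,0],1),k.sum())
chk('w1');chk('w27')
# change scene images start vs now
a=load('scene0')['im'];b=snap('scene','s5')['im'];d=cv2.absdiff(cv2.GaussianBlur(a,(5,5),0),cv2.GaussianBlur(b,(5,5),0)).max(2)
n,l,st,ce=cv2.connectedComponentsWithStats((d>35).astype(np.uint8))
for i in range(1,n):
    if st[i,4]>25: print(st[i],ce[i])
```

```text
[ 0.5455 -0.0363  0.2433] 67.2
w1 knob [ 0.5828 -0.0331  0.1351] 757
handle [ 0.6393 -0.1057  0.1228] 1265
gate top [0.0514 0.5972] 3473
w27 knob [ 0.5826 -0.0331  0.1356] 691
handle [ 0.639  -0.1077  0.1228] 1163
gate top [0.0489 0.5966] 3229
[  70    0   85   45 1637] [117.1057  15.5382]
[ 228    0   44   57 1558] [249.6906  25.5225]
[287   0  15  11 108] [294.3796   4.2315]
[ 303    0   62   29 1306] [335.3874  11.7994]
[ 35  24  41  26 529] [53.0945 35.3516]
[304  24   9  17 109] [308.5413  32.7798]
[  38   37   58   75 1139] [72.5882 62.3924]
[279  38  23   9 123] [289.2033  41.5772]
[279  52  14  37 460] [285.8891  69.3457]
[314  52  33  12 122] [328.3115  57.5   ]
[248  57  29  30 654] [262.9755  71.6682]
[ 292   66   61  100 2946] [326.6921 117.6195]
[ 68  81  14  29 204] [74.2941 97.6225]
[255  84  24  21 275] [265.8327  93.1636]
[282  84  25  34 563] [295.2398 100.6785]
[213  90   7   9  39] [216.1795  94.0513]
[237  99  23  25 360] [249.0639 110.9611]
[210 100  12  32 179] [215.0503 117.581 ]
[218 102  14  17 136] [223.5221 110.5294]
[  68  112   56   77 2082] [ 91.5812 149.2373]
[282 117  21  32 285] [293.3123 131.1088]
[259 120  22   8  92] [268.8696 123.4022]
[274 123   9  13  58] [277.931 129.431]
[214 141  17  12 124] [221.     146.9516]
[ 101  152  162  103 3769] [182.1194 194.7739]
[282 153  17  14 168] [290.5179 158.5774]
[ 267  171   63   63 1186] [294.2369 202.0868]
[384 179  26   8  68] [398.2353 182.25  ]
[394 187  33  15 110] [411.6545 194.8364]
[412 190  13   5  43] [417.9535 191.8372]
```

Gate, knob and handle are back at their starting values, no bystander changed in the image, and the robot is clear of everything. I hand in the job.

```bash
python3 -c "
from bench import order
print(order.job_done())"
```

```text
the job is handed in; nothing more can be done
None
```

I handed the job in after about 67 s of robot time: cup_1 then cup_3 (the only two present) dipped, the probe back flat in its tray, the carriage at its inner stop, and the gate shut with the latch level. I did not re-check the cups after sliding the carriage in, but both stood upright before that slow push.

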